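# Close the split pin moulds and clip them shut

## Task

Get the resin moulds closed ready for filling: push every loose front half fully home, upright and square, against the one rear half on the plate whose keys match its slots, and pinch one of the sprung clips from the wooden rail well down over the two tabs of each closed mould so that it grips both halves squarely, near the middle. Leave a rear half that has no front half open, leave spare clips on the rail, and do not shove the counter or the gauge about.

Things in the scene. Friction and masses are not known exactly. Their poses are not given: they have to be found in the camera images.
- plate: Steel plate 110 x 400 x 6 mm fixed on the bench; origin at its underside's centre, y along it. The four rear mould halves are screwed on it in a row, 100 mm apart, in varying order, parting faces to the plate's -x (the robot). Their steel keys stick 7.5 mm out of the parting face: a key beside the tab spans y 14.5-21.5 mm, one at the corner 23.5-30 (mirrored at -y); noses 1.6 mm narrower.
- rear_1: Fixed rear half of a split aluminium mould: block 60 (y) x 30 (x) x 28 mm (z), origin at the centre of its underside, 6 mm above the bench. Parting face at x = -15 mm. Clip tab 24 mm wide (y +-12), x -15 to -7 mm, up to z = 60 mm. Two upright keys: beside the tab on both sides. Mates only with front_1.
- rear_2: Fixed rear half of a split aluminium mould: block 60 (y) x 30 (x) x 28 mm (z), origin at the centre of its underside, 6 mm above the bench. Parting face at x = -15 mm. Clip tab 24 mm wide (y +-12), x -15 to -7 mm, up to z = 60 mm. Two upright keys: at the corner on both sides. Mates only with front_2.
- rear_3: Fixed rear half of a split aluminium mould: block 60 (y) x 30 (x) x 28 mm (z), origin at the centre of its underside, 6 mm above the bench. Parting face at x = -15 mm. Clip tab 24 mm wide (y +-12), x -15 to -7 mm, up to z = 60 mm. Two upright keys: beside the tab at +y, at the corner at -y. Mates only with front_3.
- rear_4: Fixed rear half of a split aluminium mould: block 60 (y) x 30 (x) x 28 mm (z), origin at the centre of its underside, 6 mm above the bench. Parting face at x = -15 mm. Clip tab 24 mm wide (y +-12), x -15 to -7 mm, up to z = 60 mm. Two upright keys: at the corner at +y, beside the tab at -y. Mates only with front_4.
- front_1: Loose front half (may be absent), 0.12-0.24 kg: block 60 (y) x 30 (x) x 28 mm, origin at the centre of its underside. Parting face at x = +15 mm, brass port on the back. Tab 24 mm wide, x 7-15 mm, up to z = 60. Two slots 9 mm deep, open at top and bottom: beside the tab on both sides. Home: origin at x -30, y 0, z 0 mm in rear_1's frame, same yaw; on other rears it stops 7 mm short.
- front_2: Loose front half (may be absent), 0.12-0.24 kg: block 60 (y) x 30 (x) x 28 mm, origin at the centre of its underside. Parting face at x = +15 mm, brass port on the back. Tab 24 mm wide, x 7-15 mm, up to z = 60. Two slots 9 mm deep, open at top and bottom: at the corner on both sides. Home: origin at x -30, y 0, z 0 mm in rear_2's frame, same yaw; on other rears it stops 7 mm short.
- front_3: Loose front half (may be absent), 0.12-0.24 kg: block 60 (y) x 30 (x) x 28 mm, origin at the centre of its underside. Parting face at x = +15 mm, brass port on the back. Tab 24 mm wide, x 7-15 mm, up to z = 60. Two slots 9 mm deep, open at top and bottom: beside the tab at +y, at the corner at -y. Home: origin at x -30, y 0, z 0 mm in rear_3's frame, same yaw; on other rears it stops 7 mm short.
- front_4: Loose front half (may be absent), 0.12-0.24 kg: block 60 (y) x 30 (x) x 28 mm, origin at the centre of its underside. Parting face at x = +15 mm, brass port on the back. Tab 24 mm wide, x 7-15 mm, up to z = 60. Two slots 9 mm deep, open at top and bottom: at the corner at +y, beside the tab at -y. Home: origin at x -30, y 0, z 0 mm in rear_4's frame, same yaw; on other rears it stops 7 mm short.
- front_1_end (a point): Middle of front_1's +y end face (y = 30, z = 24 mm). All front halves alike: a slot beside the tab spans y 13-23 mm, one at the corner y 22-30 (mirrored at -y). They start on free bench at x 0.43-0.47, y -0.02 to 0.33 m, parting face to +x within 0.35 rad. Grip from above by the flat ends, 24 mm up; set down on the plate clear of the keys, push in level; 1.5 mm play.
- rail: Fixed hardwood clip rail: a strip 16 mm thick (x), 174 mm long (y), top at 66 mm, on a foot 60 x 180 x 10 mm; origin at the underside's centre. The clips are parked astride its top, about 42 mm apart along y, their origins 88 mm above the bench. Fingers whose pads swing as they open can draw a clip some 10 mm up: set it low, or follow it down.
- clip_1: Loose sprung clip, 70 g, 23 mm wide (y): two steel arms (to +-x) on a barrel, black handles up, rubber-faced jaws down. Origin in the barrel. Jaws' middle 34, lower end 41 mm below it. Handles 10 to 45 mm above it; pinch along x at 32 mm: 61 mm apart while the jaws hold 16 mm; pinched to 40 mm (13 N) the jaws open to 35 mm. Seated on a mould: origin 69-96 mm above its underside.
- clip_2: Loose sprung clip, 70 g, 23 mm wide (y): two steel arms (to +-x) on a barrel, black handles up, rubber-faced jaws down. Origin in the barrel. Jaws' middle 34, lower end 41 mm below it. Handles 10 to 45 mm above it; pinch along x at 32 mm: 61 mm apart while the jaws hold 16 mm; pinched to 40 mm (13 N) the jaws open to 35 mm. Seated on a mould: origin 69-96 mm above its underside.
- clip_3: Loose sprung clip, 70 g, 23 mm wide (y): two steel arms (to +-x) on a barrel, black handles up, rubber-faced jaws down. Origin in the barrel. Jaws' middle 34, lower end 41 mm below it. Handles 10 to 45 mm above it; pinch along x at 32 mm: 61 mm apart while the jaws hold 16 mm; pinched to 40 mm (13 N) the jaws open to 35 mm. Seated on a mould: origin 69-96 mm above its underside.
- clip_4: Loose sprung clip, 70 g, 23 mm wide (y): two steel arms (to +-x) on a barrel, black handles up, rubber-faced jaws down. Origin in the barrel. Jaws' middle 34, lower end 41 mm below it. Handles 10 to 45 mm above it; pinch along x at 32 mm: 61 mm apart while the jaws hold 16 mm; pinched to 40 mm (13 N) the jaws open to 35 mm. Seated on a mould: origin 69-96 mm above its underside.
- dial_gauge: Dial gauge, 105 x 58 x 20 mm, bystander at the back of the bench. Origin at the centre of its underside.
- tally: White tally counter, 54 x 50 x 26 mm, bystander right of the plate. Origin at the centre of its underside.

How it is judged (in metres and radians):
At the end, for the whole second after the job is handed in: Each front half is home on its own rear half (within 3.5 mm, square and upright within 0.06 rad), a clip astride both its tabs (within 9 mm of mid-width, jaws 5 mm or more down the tabs, square within 0.2 rad, pressing over 2 N); spare clips still grip the rail; all at rest (x of front_1 in the frame of rear_1 between -0.033 and -0.027 m and y of front_1 in the frame of rear_1 between -0.0035 and 0.0035 m and z of front_1 in the frame of rear_1 between -0.003 and 0.003 m and angle between the x axis of front_1 and the x axis of rear_1, either way round below 0.06 rad and angle between each of front_1, front_2, front_3, front_4's own z axis and vertical below 0.06 rad and x of front_2 in the frame of rear_2 between -0.033 and -0.027 m and y of front_2 in the frame of rear_2 between -0.0035 and 0.0035 m and z of front_2 in the frame of rear_2 between -0.003 and 0.003 m and angle between the x axis of front_2 and the x axis of rear_2, either way round below 0.06 rad and x of front_3 in the frame of rear_3 between -0.033 and -0.027 m and y of front_3 in the frame of rear_3 between -0.0035 and 0.0035 m and z of front_3 in the frame of rear_3 between -0.003 and 0.003 m and angle between the x axis of front_3 and the x axis of rear_3, either way round below 0.06 rad and x of front_4 in the frame of rear_4 between -0.033 and -0.027 m and y of front_4 in the frame of rear_4 between -0.0035 and 0.0035 m and z of front_4 in the frame of rear_4 between -0.003 and 0.003 m and angle between the x axis of front_4 and the x axis of rear_4, either way round below 0.06 rad and ((x of clip_1 in the frame of front_1 between 0.007 and 0.023 m and y of clip_1 in the frame of front_1 between -0.009 and 0.009 m and z of clip_1 in the frame of front_1 between 0.062 and 0.096 m and contact force between clip_1 and front_1 above 2 N and angle between the x axis of clip_1 and the x axis of front_1, either way round below 0.2 rad) or (x of clip_2 in the frame of front_1 between 0.007 and 0.023 m and y of clip_2 in the frame of front_1 between -0.009 and 0.009 m and z of clip_2 in the frame of front_1 between 0.062 and 0.096 m and contact force between clip_2 and front_1 above 2 N and angle between the x axis of clip_2 and the x axis of front_1, either way round below 0.2 rad) or (x of clip_3 in the frame of front_1 between 0.007 and 0.023 m and y of clip_3 in the frame of front_1 between -0.009 and 0.009 m and z of clip_3 in the frame of front_1 between 0.062 and 0.096 m and contact force between clip_3 and front_1 above 2 N and angle between the x axis of clip_3 and the x axis of front_1, either way round below 0.2 rad) or (x of clip_4 in the frame of front_1 between 0.007 and 0.023 m and y of clip_4 in the frame of front_1 between -0.009 and 0.009 m and z of clip_4 in the frame of front_1 between 0.062 and 0.096 m and contact force between clip_4 and front_1 above 2 N and angle between the x axis of clip_4 and the x axis of front_1, either way round below 0.2 rad)) and ((x of clip_1 in the frame of front_2 between 0.007 and 0.023 m and y of clip_1 in the frame of front_2 between -0.009 and 0.009 m and z of clip_1 in the frame of front_2 between 0.062 and 0.096 m and contact force between clip_1 and front_2 above 2 N and angle between the x axis of clip_1 and the x axis of front_2, either way round below 0.2 rad) or (x of clip_2 in the frame of front_2 between 0.007 and 0.023 m and y of clip_2 in the frame of front_2 between -0.009 and 0.009 m and z of clip_2 in the frame of front_2 between 0.062 and 0.096 m and contact force between clip_2 and front_2 above 2 N and angle between the x axis of clip_2 and the x axis of front_2, either way round below 0.2 rad) or (x of clip_3 in the frame of front_2 between 0.007 and 0.023 m and y of clip_3 in the frame of front_2 between -0.009 and 0.009 m and z of clip_3 in the frame of front_2 between 0.062 and 0.096 m and contact force between clip_3 and front_2 above 2 N and angle between the x axis of clip_3 and the x axis of front_2, either way round below 0.2 rad) or (x of clip_4 in the frame of front_2 between 0.007 and 0.023 m and y of clip_4 in the frame of front_2 between -0.009 and 0.009 m and z of clip_4 in the frame of front_2 between 0.062 and 0.096 m and contact force between clip_4 and front_2 above 2 N and angle between the x axis of clip_4 and the x axis of front_2, either way round below 0.2 rad)) and ((x of clip_1 in the frame of front_3 between 0.007 and 0.023 m and y of clip_1 in the frame of front_3 between -0.009 and 0.009 m and z of clip_1 in the frame of front_3 between 0.062 and 0.096 m and contact force between clip_1 and front_3 above 2 N and angle between the x axis of clip_1 and the x axis of front_3, either way round below 0.2 rad) or (x of clip_2 in the frame of front_3 between 0.007 and 0.023 m and y of clip_2 in the frame of front_3 between -0.009 and 0.009 m and z of clip_2 in the frame of front_3 between 0.062 and 0.096 m and contact force between clip_2 and front_3 above 2 N and angle between the x axis of clip_2 and the x axis of front_3, either way round below 0.2 rad) or (x of clip_3 in the frame of front_3 between 0.007 and 0.023 m and y of clip_3 in the frame of front_3 between -0.009 and 0.009 m and z of clip_3 in the frame of front_3 between 0.062 and 0.096 m and contact force between clip_3 and front_3 above 2 N and angle between the x axis of clip_3 and the x axis of front_3, either way round below 0.2 rad) or (x of clip_4 in the frame of front_3 between 0.007 and 0.023 m and y of clip_4 in the frame of front_3 between -0.009 and 0.009 m and z of clip_4 in the frame of front_3 between 0.062 and 0.096 m and contact force between clip_4 and front_3 above 2 N and angle between the x axis of clip_4 and the x axis of front_3, either way round below 0.2 rad)) and ((x of clip_1 in the frame of front_4 between 0.007 and 0.023 m and y of clip_1 in the frame of front_4 between -0.009 and 0.009 m and z of clip_1 in the frame of front_4 between 0.062 and 0.096 m and contact force between clip_1 and front_4 above 2 N and angle between the x axis of clip_1 and the x axis of front_4, either way round below 0.2 rad) or (x of clip_2 in the frame of front_4 between 0.007 and 0.023 m and y of clip_2 in the frame of front_4 between -0.009 and 0.009 m and z of clip_2 in the frame of front_4 between 0.062 and 0.096 m and contact force between clip_2 and front_4 above 2 N and angle between the x axis of clip_2 and the x axis of front_4, either way round below 0.2 rad) or (x of clip_3 in the frame of front_4 between 0.007 and 0.023 m and y of clip_3 in the frame of front_4 between -0.009 and 0.009 m and z of clip_3 in the frame of front_4 between 0.062 and 0.096 m and contact force between clip_3 and front_4 above 2 N and angle between the x axis of clip_3 and the x axis of front_4, either way round below 0.2 rad) or (x of clip_4 in the frame of front_4 between 0.007 and 0.023 m and y of clip_4 in the frame of front_4 between -0.009 and 0.009 m and z of clip_4 in the frame of front_4 between 0.062 and 0.096 m and contact force between clip_4 and front_4 above 2 N and angle between the x axis of clip_4 and the x axis of front_4, either way round below 0.2 rad)) and ((contact force between clip_1 and rail above 2 N and height (world z) of clip_1 above 0.072 m) or (x of clip_1 in the frame of front_1 between 0.007 and 0.023 m and y of clip_1 in the frame of front_1 between -0.009 and 0.009 m and z of clip_1 in the frame of front_1 between 0.062 and 0.096 m) or (x of clip_1 in the frame of front_2 between 0.007 and 0.023 m and y of clip_1 in the frame of front_2 between -0.009 and 0.009 m and z of clip_1 in the frame of front_2 between 0.062 and 0.096 m) or (x of clip_1 in the frame of front_3 between 0.007 and 0.023 m and y of clip_1 in the frame of front_3 between -0.009 and 0.009 m and z of clip_1 in the frame of front_3 between 0.062 and 0.096 m) or (x of clip_1 in the frame of front_4 between 0.007 and 0.023 m and y of clip_1 in the frame of front_4 between -0.009 and 0.009 m and z of clip_1 in the frame of front_4 between 0.062 and 0.096 m)) and ((contact force between clip_2 and rail above 2 N and height (world z) of clip_2 above 0.072 m) or (x of clip_2 in the frame of front_1 between 0.007 and 0.023 m and y of clip_2 in the frame of front_1 between -0.009 and 0.009 m and z of clip_2 in the frame of front_1 between 0.062 and 0.096 m) or (x of clip_2 in the frame of front_2 between 0.007 and 0.023 m and y of clip_2 in the frame of front_2 between -0.009 and 0.009 m and z of clip_2 in the frame of front_2 between 0.062 and 0.096 m) or (x of clip_2 in the frame of front_3 between 0.007 and 0.023 m and y of clip_2 in the frame of front_3 between -0.009 and 0.009 m and z of clip_2 in the frame of front_3 between 0.062 and 0.096 m) or (x of clip_2 in the frame of front_4 between 0.007 and 0.023 m and y of clip_2 in the frame of front_4 between -0.009 and 0.009 m and z of clip_2 in the frame of front_4 between 0.062 and 0.096 m)) and ((contact force between clip_3 and rail above 2 N and height (world z) of clip_3 above 0.072 m) or (x of clip_3 in the frame of front_1 between 0.007 and 0.023 m and y of clip_3 in the frame of front_1 between -0.009 and 0.009 m and z of clip_3 in the frame of front_1 between 0.062 and 0.096 m) or (x of clip_3 in the frame of front_2 between 0.007 and 0.023 m and y of clip_3 in the frame of front_2 between -0.009 and 0.009 m and z of clip_3 in the frame of front_2 between 0.062 and 0.096 m) or (x of clip_3 in the frame of front_3 between 0.007 and 0.023 m and y of clip_3 in the frame of front_3 between -0.009 and 0.009 m and z of clip_3 in the frame of front_3 between 0.062 and 0.096 m) or (x of clip_3 in the frame of front_4 between 0.007 and 0.023 m and y of clip_3 in the frame of front_4 between -0.009 and 0.009 m and z of clip_3 in the frame of front_4 between 0.062 and 0.096 m)) and ((contact force between clip_4 and rail above 2 N and height (world z) of clip_4 above 0.072 m) or (x of clip_4 in the frame of front_1 between 0.007 and 0.023 m and y of clip_4 in the frame of front_1 between -0.009 and 0.009 m and z of clip_4 in the frame of front_1 between 0.062 and 0.096 m) or (x of clip_4 in the frame of front_2 between 0.007 and 0.023 m and y of clip_4 in the frame of front_2 between -0.009 and 0.009 m and z of clip_4 in the frame of front_2 between 0.062 and 0.096 m) or (x of clip_4 in the frame of front_3 between 0.007 and 0.023 m and y of clip_4 in the frame of front_3 between -0.009 and 0.009 m and z of clip_4 in the frame of front_3 between 0.062 and 0.096 m) or (x of clip_4 in the frame of front_4 between 0.007 and 0.023 m and y of clip_4 in the frame of front_4 between -0.009 and 0.009 m and z of clip_4 in the frame of front_4 between 0.062 and 0.096 m)) and linear speed of each of front_1, front_2, front_3, front_4, clip_1, clip_2, clip_3, clip_4 below 0.02 m/s); the robot touches nothing.
It fails at once if The tally counter or the dial gauge is shoved more than 40 mm (distance of any of dial_gauge, tally from where it was at the start of the episode above 0.04 m).
Of front_1, front_2, front_3, front_4 only 3 to 4 are there at a start; the rules pass over those that are not, and their reading is None.
At some moment in a run one of front_1, front_2, front_3, front_4 may be knocked a few centimetres aside while the robot is not near it.
It also fails if it takes over 210 s, if anything falls off the work surface, if the arm or the gripper's body presses on something with over 40 N, if the wrist force passes 120 N, or if a joint passes its speed limit or range.

## Robot

A 6-joint arm with a two-finger parallel gripper is mounted at the origin on a cart in front of the work surface, level with it; the furniture and walls round the work are solid. World frame = base frame: x ahead of the robot, y to its left, z up, the work surface at z = 0. Lengths are in m, angles in degrees, forces in N, time in s.
With the tool pointing down it reaches from about 0.4 to 0.825 m from the base axis. Payload 7 kg.
Tool frame: the origin (TCP) lies between the finger pads; the fingertips stand 19 mm ahead of it and the grasp point (between the pads) is the TCP (r.finger_overhang is the distance from the TCP to the fingertips, in m); z points along the fingers, y is the direction in which the jaws open and shut (so a half turn about z gives the same grasp; the last joint's range is limited). The gripper opens to 88 mm and grips with 3 to 60 N. Pads are 19 mm wide; open, the fingers measure 130 mm over their backs; the gripper's body (78 mm by 193 mm) begins 47 mm behind the grasp point.
Start: joints at [-54.311, 20.546, 0.682, 0, -70.136, -16.507], TCP at [0.222, -0.638, 0.246] pointing down, gripper open.
Joint ranges: [-176.03, 176.03], [-82.01, 121.73], [-58.28, 71.71], [-173.87, 95.51], [-174.79, -0.11], [-173.66, 173.66]. Speed limits (degrees/s): [136.94, 136.94, 172.46, 180, 180, 180].

## Interface

Orientations are given as [roll, pitch, yaw] about the fixed x, y, z axes, in that order (R = Rz(yaw) Ry(pitch) Rx(roll)).
In Python, from plant import r, optics gives the robot as it stands. The module is installed in compiled form; this text tells all that it offers.
- The arm moves only by the tool step_arm, never from a script. Its argument "increments" is a list of rows, each an object of numbers: "tx", "ty", "tz": the shift along the world's x, y, z in mm; "ax", "ay", "az": the turn, a rotation vector about the world's x, y, z in degrees; "claw": the gripper command: -1 is shut, 1 is fully open, values between are in proportion. In form: [{"tx": .., "ty": .., "tz": .., "ax": .., "ay": .., "az": .., "claw": ..}, ...]. A call has 1 to 12 rows; each row shifts and turns the commanded pose from where the row before left it; what a row does not reach is not made up. A row lasts 1/10 s, in which the tool goes at most 50 mm and 8.59 degrees, less where a joint would pass 70% of its speed; a pose out of reach is approached as far as the arm can. A call with a gripper value outside its range is refused whole. The fingers move at their own pace and stop on an object; "newtons" is the grip in N (left out, the last holds). Time passes only in rows, so rows that do not move let the fingers close. It gives the time, the measured TCP pose, the force and the opening at its end, in the units of the state.
- r.get_state(): the state, without advancing time (a new reading comes with each control period).
- optics.capture(name): name is "scene" or "top" or "wrist"; returns a dict with "image" (480x640x3 uint8, blue, green, red), "depth" (480x640 float32, m along the optical axis (not along the pixel's ray), 0 where there is no reading), "fx", "fy", "cx", "cy" (pixels), "R" (3x3) and "t" (3): a world point X has camera coordinates R X + t. Camera axes: x right, y down, z forward; pixel columns grow to the right and rows downward; lengths in m; the calibration is good to about 2 mm. A picture is of the moment at which its call begins.
- r.close_job(): hands the job in, once; it reports no verdict.
The state is a dict: "time_s": time; "joints": joint angles; "qd": joint speeds; "joint_torque": joint torques, N m; "tcp_pos": TCP position; "eef_rot": TCP orientation; "contact_force": force on the tool from outside, world axes, zero at the start; "moment": the same for the moment, N m; "gripper_width": finger opening in m.
Only numpy, scipy, OpenCV 4.12 (cv2) and the standard library are available. Lean on these libraries where they do the work, as an engineer would, in place of code of your own. Each camera call takes 0.05 s, during which the arm holds its last target. There are 200 camera calls.

## Working session

There is one attempt and no reset: what is moved stays moved. The work goes in short steps, Python scripts to look and compute and a tool call to move; the robot and the scene stay as the last step left them, time stands still between calls to the robot, and variables do not carry over. Pictures are saved under pics/ and viewed, about 12 in all and at most 16, crops included, and the job is handed in when it is done.

Besides the shell and the picture viewer there is one more tool, called after "Call:" as a command line: name --argument value ..., lists and objects as JSON in quotes. step_arm: Moves the arm, as the interface text tells. Its arguments: {"type":"object","properties":{"increments":{"type":"array","items":{"type":"object","properties":{"tx":{"type":"number"},"ty":{"type":"number"},"tz":{"type":"number"},"ax":{"type":"number"},"ay":{"type":"number"},"az":{"type":"number"},"claw":{"type":"number"}}}},"newtons":{"type":"number"}},"required":["increments"]}

```bash
mkdir -p pics; ls
cat > h.py <<'E'
import numpy as np, cv2
from plant import r, optics
def cap(n):
    c=optics.capture(n); return c
def world(c):
    v,u=np.mgrid[0:480,0:640]; d=c["depth"]
    P=np.stack([(u-c["cx"])/c["fx"]*d,(v-c["cy"])/c["fy"]*d,d],-1)
    return (P-c["t"])@np.array(c["R"])   # R^T(P-t)
def proj(c,X):
    p=np.array(c["R"])@np.array(X)+c["t"]; return p[0]/p[2]*c["fx"]+c["cx"],p[1]/p[2]*c["fy"]+c["cy"]
E
python3 - <<'E'
from h import *
print(r.get_state())
for n in ["scene","top"]:
    c=cap(n); cv2.imwrite(f"pics/{n}0.png",c["image"]); print(n,c["fx"],c["t"],np.round(c["R"],3).tolist(), -np.array(c["R"]).T@c["t"])
    np.savez(f"{n}0.npz",**c)
E
```

```text
pics
{'time_s': 0.0, 'joints': array([-5.43087884e+01,  2.05911202e+01,  6.34106885e-01, -2.02460927e-02,
       -7.01370541e+01, -1.65072152e+01]), 'qd': array([ 0.08534154, -0.00811077, -0.00493736,  0.01839434, -0.09806311,
       -0.01489256]), 'joint_torque': array([ 1.23708454e-03, -5.82721031e+01,  2.93056995e+01,  6.99707955e+00,
        6.86865402e-03, -1.83443558e-04]), 'tcp_pos': array([ 0.22163425, -0.63708505,  0.24462836]), 'eef_rot': array([ 1.79904401e+02, -8.48232498e-03, -1.60822891e+02]), 'contact_force': array([-0.46948646,  0.11073181, -0.4337001 ]), 'moment': array([-0.02216959,  0.02085864,  0.00191749]), 'gripper_width': 0.08789171961378543}
scene 588.4128268623653 [-0.29561742  0.30604942  1.03638975] [[0.527, -0.85, 0.015], [-0.406, -0.267, -0.874], [0.747, 0.454, -0.486]] [-0.49354789 -0.6402617   0.77565137]
top 484.06112456140465 [0.03959969 0.61177482 1.10837298] [[-0.013, -1.0, -0.007], [-0.992, 0.014, -0.124], [0.124, 0.005, -0.992]] [0.47005979 0.02569279 1.17588729]
```

View pics/top0.png

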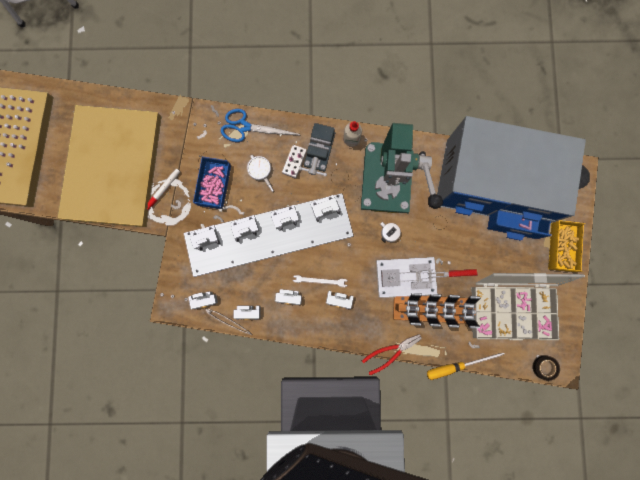

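View pics/scene0.png

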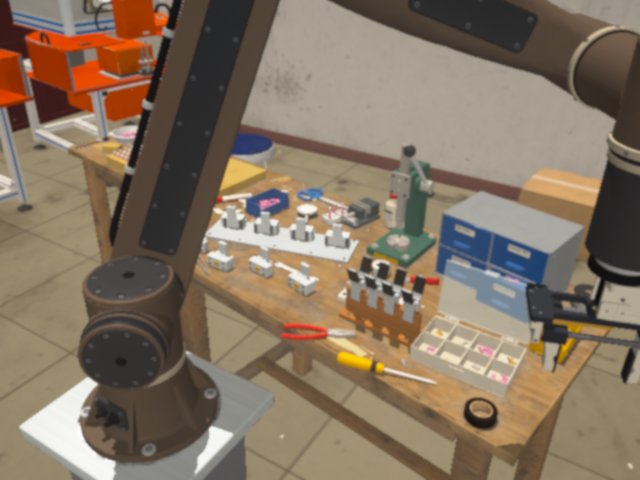

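The top view shows the plate at about (268,233) with four rear halves. Four fronts sit at about (203,299), (246,313), (288,297) and (340,299), the rail with four clips at about (435,312), and the tally at (390,232).

Run:
```python
from h import *
c=dict(np.load("top0.npz")); W=world(c); im=c["image"]; hsv=cv2.cvtColor(im,cv2.COLOR_BGR2HSV)
x,y,z=W[...,0],W[...,1],W[...,2]
def comps(m,amin,name):
    n,l,s,ce=cv2.connectedComponentsWithStats(m.astype(np.uint8))
    for i in range(1,n):
        if s[i,4]>=amin:
            k=l==i; rc=cv2.minAreaRect(np.stack([x[k],y[k]],-1).astype(np.float32)*1000)
            print(name,s[i,4],"px",np.round(ce[i]),"c",np.round(W[k].mean(0)*1000),"rect",np.round(rc[0]),np.round(rc[1]),round(rc[2],1),"zmed",round(np.median(z[k])*1000))
reg=(x>.38)&(x<.75)&(y>-.4)&(y<.4)
print("floor z",np.median(z[(x>.38)&(x<.42)&(y>-.1)&(y<.1)]))
comps(reg&(z>.018)&(z<.045)&(x<.5)&(y>-.06),30,"front")
comps(reg&(z>.004)&(z<.010)&(hsv[...,2]>150)&(hsv[...,1]<60),300,"plate")
comps(reg&(z>.024)&(z<.045)&(x>.5),30,"rearblk")
comps(reg&(z>.05)&(z<.075),8,"tab")
comps(reg&(z>.1)&(x<.5),8,"clip")
comps(reg&(z>.075)&(y<-.1)&(x<.5),8,"clipall")
W2=cv2.resize(im[180:340,160:500],None,fx=2.35,fy=2.35,interpolation=cv2.INTER_CUBIC); cv2.imwrite("pics/crop0.png",W2)
```

```text
floor z -0.0005602492691876503
front 272 px [288. 297.] c [466. 104.  28.] rect [468. 105.] [60. 32.] 81.7 zmed 28
front 294 px [202. 300.] c [462. 308.  28.] rect [463. 308.] [33. 61.] 13.6 zmed 27
front 269 px [339. 301.] c [457. -15.  27.] rect [458. -16.] [60. 32.] 76.5 zmed 27
front 282 px [247. 313.] c [431. 202.  27.] rect [432. 203.] [59. 31.] 89.8 zmed 27
plate 3634 px [269. 239.] c [607. 152.   6.] rect [619. 155.] [110. 400.] 13.5 zmed 6
rearblk 326 px [386. 189.] c [ 721. -132.   36.] rect [ 720. -132.] [58. 45.] 63.0 zmed 37
rearblk 33 px [441. 185.] c [ 728. -263.   36.] rect [ 727. -263.] [ 2. 45.] 78.5 zmed 35
rearblk 105 px [200. 196.] c [709. 315.  36.] rect [705. 312.] [81. 40.] 36.2 zmed 37
rearblk 37 px [222. 195.] c [713. 263.  29.] rect [716. 262.] [ 4. 65.] 79.0 zmed 29
rearblk 290 px [325. 207.] c [678.  15.  33.] rect [676.  13.] [39. 60.] 20.4 zmed 33
rearblk 33 px [404. 205.] c [ 683. -177.   26.] rect [ 683. -177.] [12. 20.] 85.5 zmed 25
rearblk 141 px [460. 209.] c [ 671. -308.   33.] rect [ 670. -301.] [77. 16.] 77.4 zmed 32
rearblk 288 px [285. 218.] c
[... 3067 characters left out ...]
] c [ 414. -172.  121.] rect [ 414. -173.] [24. 16.] 89.0 zmed 123
clip 93 px [433. 321.] c [ 411. -213.  121.] rect [ 412. -214.] [23. 16.] 89.2 zmed 123
clip 99 px [452. 322.] c [ 409. -252.  120.] rect [ 409. -253.] [25. 16.] 88.5 zmed 123
clip 96 px [472. 323.] c [ 407. -293.  131.] rect [ 433. -141.] [340.  17.] 80.1 zmed 122
clipall 331 px [413. 308.] c [ 439. -174.  107.] rect [ 439. -175.] [28. 65.] 89.0 zmed 104
clipall 343 px [432. 309.] c [ 437. -215.  107.] rect [ 437. -216.] [26. 66.] 89.0 zmed 103
clipall 349 px [450. 310.] c [ 434. -254.  107.] rect [ 434. -256.] [27. 66.] 87.4 zmed 104
clipall 354 px [471. 311.] c [ 431. -298.  107.] rect [ 431. -300.] [28. 66.] 88.1 zmed 103
```

View pics/crop0.png

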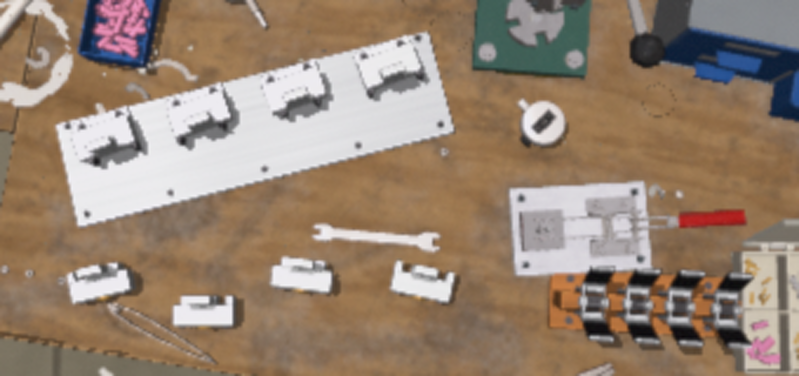

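Call:
step_arm --increments '[{"tx": 10, "ty": 42, "tz": 8}, {"tx": 10, "ty": 42, "tz": 8}, {"tx": 17, "ty": 42, "tz": 5}, {"tx": 17, "ty": 42, "tz": 5}, {"tx": 17, "ty": 42, "tz": 5}, {"tx": 17, "ty": 42, "tz": 5}, {"tx": 17, "ty": 42, "tz": 5}, {"tx": 17, "ty": 42, "tz": 5}, {"tx": 17, "ty": 42, "tz": 5}, {"tx": 17, "ty": 42, "tz": 5}, {"tx": 17, "ty": 42, "tz": 5}, {"tx": 17, "ty": 42, "tz": 5}]'

```text
$.increments[0]: bad value
```

Call:
step_arm --increments '[{"tx": 17, "ty": 42, "tz": 5}, {"tx": 17, "ty": 42, "tz": 5}, {"tx": 17, "ty": 42, "tz": 5}, {"tx": 17, "ty": 42, "tz": 5}, {"tx": 17, "ty": 42, "tz": 5}, {"tx": 17, "ty": 42, "tz": 5, "az": -6}, {}, {}]'

```text
$.increments[0]: bad value
```

Run:
```python
from h import *
c=cap("wrist"); cv2.imwrite("pics/w1.png",c["image"]); np.savez("w1.npz",**c); s=r.get_state(); print(s["tcp_pos"],s["eef_rot"],s["joints"],-np.array(c["R"]).T@c["t"],np.round(c["R"],2).tolist(),c["fx"])
```

```text
[ 0.22165223 -0.63720868  0.24486643] [ 1.79929390e+02 -8.34439960e-03 -1.60821158e+02] [-5.43100116e+01  2.05802079e+01  6.46160688e-01 -1.28305007e-02
 -7.01360228e+01 -1.65067842e+01] [ 0.15391581 -0.66030682  0.3842367 ] [[-0.33, 0.95, 0.0], [0.91, 0.31, 0.27], [0.25, 0.09, -0.96]] 336.38902782009677
```

View pics/w1.png

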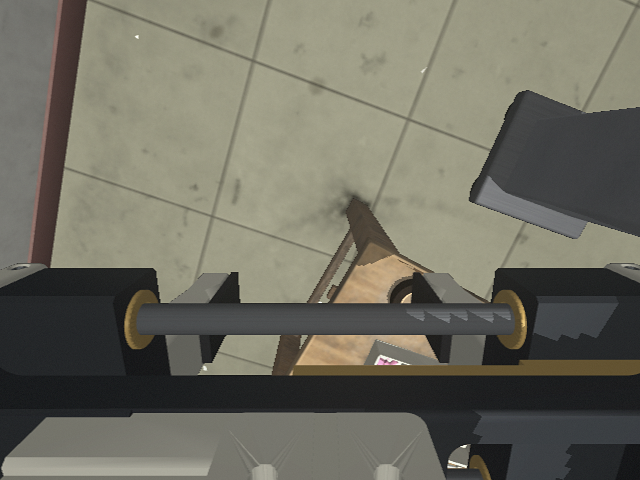

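Call:
step_arm --increments '[{"tx": 22, "ty": 43, "tz": 3, "ax": 0, "ay": 0, "az": 0, "claw": 1}, {"tx": 22, "ty": 43, "tz": 3, "ax": 0, "ay": 0, "az": 0, "claw": 1}, {"tx": 22, "ty": 43, "tz": 3, "ax": 0, "ay": 0, "az": 0, "claw": 1}, {"tx": 22, "ty": 43, "tz": 3, "ax": 0, "ay": 0, "az": 0, "claw": 1}, {"tx": 22, "ty": 43, "tz": 3, "ax": 0, "ay": 0, "az": 0, "claw": 1}, {"tx": 22, "ty": 43, "tz": 3, "ax": 0, "ay": 0, "az": 0, "claw": 1}, {"tx": 22, "ty": 43, "tz": 3, "ax": 0, "ay": 0, "az": 0, "claw": 1}, {"tx": 22, "ty": 43, "tz": 3, "ax": 0, "ay": 0, "az": 0, "claw": 1}, {"tx": 22, "ty": 43, "tz": 3, "ax": 0, "ay": 0, "az": 0, "claw": 1}, {"tx": 22, "ty": 43, "tz": 3, "ax": 0, "ay": 0, "az": 0, "claw": 1}, {"tx": 22, "ty": 43, "tz": 3, "ax": 0, "ay": 0, "az": 0, "claw": 1}, {"tx": 22, "ty": 43, "tz": 3, "ax": 0, "ay": 0, "az": 0, "claw": 1}]' --newtons 20

```text
time_s: 1.35
tcp_pos: [0.4861, -0.1195, 0.2819]
eef_rot: [-180.0, 0.0, -160.8]
contact_force: [1.4, -1.1, 0.4]
gripper_width: 0.0875
```

Call:
step_arm --increments '[{"tx": 22, "ty": 43, "tz": 3, "ax": 0, "ay": 0, "az": -1, "claw": 1}, {"tx": 22, "ty": 43, "tz": 3, "ax": 0, "ay": 0, "az": -1, "claw": 1}, {"tx": 22, "ty": 43, "tz": 3, "ax": 0, "ay": 0, "az": -1, "claw": 1}, {"tx": 22, "ty": 43, "tz": 3, "ax": 0, "ay": 0, "az": -1, "claw": 1}, {"tx": 22, "ty": 43, "tz": 3, "ax": 0, "ay": 0, "az": -1, "claw": 1}, {"tx": 22, "ty": 43, "tz": 3, "ax": 0, "ay": 0, "az": -1, "claw": 1}, {"tx": 0, "ty": 0, "tz": 0, "ax": 0, "ay": 0, "az": 0, "claw": 1}, {"tx": 0, "ty": 0, "tz": 0, "ax": 0, "ay": 0, "az": 0, "claw": 1}]'

```text
time_s: 2.15
tcp_pos: [0.6178, 0.1376, 0.2984]
eef_rot: [-180.0, -0.1, -166.7]
contact_force: [-0.3, -0.6, -0.1]
gripper_width: 0.0877
```

Run:
```python
from h import *
c=cap("wrist"); cv2.imwrite("pics/w2.png",c["image"]); np.savez("w2.npz",**c); s=r.get_state(); print(s["time_s"],s["tcp_pos"],s["eef_rot"],s["joints"],-np.array(c["R"]).T@c["t"])
```

```text
2.2 [0.61744259 0.13664865 0.29881401] [-1.79981152e+02 -8.43733244e-02 -1.66775601e+02] [ 3.01310814e+01  1.50180190e+01 -2.36380928e-01 -6.73805989e-03
 -7.48318082e+01 -1.06904901e+02] [0.54812262 0.12185555 0.43800124]
```

View pics/w2.png

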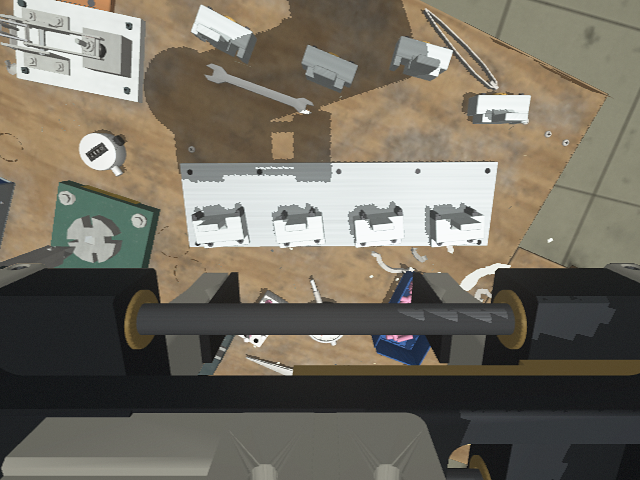

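The wrist view shows the plate with rears at about (220,225), (300,228), (378,225) and (457,222), and fronts at about (225,33), (330,68), (422,58) and (500,108). Next I rectify each part to read its keys or slots.

```bash
cat >> h.py <<'E'
def rect_part(c,x0,y0,yaw,z,hw=40,hh=30,s=4):
    a=np.radians(yaw); 
    # tile: left = +y local, up = +x local
    pts=[]
    for lx,ly in [(hh,hw),(hh,-hw),(-hh,-hw),(-hh,hw)]:
        X=[x0+(lx*np.cos(a)-ly*np.sin(a))/1000,y0+(lx*np.sin(a)+ly*np.cos(a))/1000,z]; pts.append(proj(c,X))
    H=cv2.getPerspectiveTransform(np.float32(pts),np.float32([[0,0],[2*hw*s,0],[2*hw*s,2*hh*s],[0,2*hh*s]]))
    return cv2.warpPerspective(c["image"],H,(2*hw*s,2*hh*s),flags=cv2.INTER_CUBIC)
def blobs(c,zlo,zhi,amin,box):
    W=world(c); x,y,z=W[...,0],W[...,1],W[...,2]
    m=(c["depth"]>0)&(z>zlo)&(z<zhi)&(x>box[0])&(x<box[1])&(y>box[2])&(y<box[3])
    n,l,s,ce=cv2.connectedComponentsWithStats(m.astype(np.uint8)); o=[]
    for i in range(1,n):
        if s[i,4]>=amin:
            k=l==i; rc=cv2.minAreaRect((W[k][:,:2]*1000).astype(np.float32)); 
            w,h=rc[1]; ang=rc[2] if h>w else rc[2]-90   # yaw with long side along local y
            o.append((np.round(W[k].mean(0)*1000,1),np.round(rc[0],1),np.round((min(w,h),max(w,h)),1),round(ang,1),s[i,4]))
    return o
E
python3 - <<'E'
from h import *
c=dict(np.load("w2.npz"))
for b in blobs(c,.022,.045,50,(.38,.5,-.1,.36)): print("front",*b)
for b in blobs(c,.05,.075,30,(.38,.5,-.1,.36)): print("ftab",*b)
for b in blobs(c,.028,.045,50,(.55,.72,-.08,.36)): print("rear",*b)
for b in blobs(c,.055,.075,30,(.55,.72,-.08,.36)): print("rtab",*b)
F=[(.4615,.308,13),(.431,.2025,0),(.466,.1045,-6),(.457,-.0155,-13)]
R=[(.609,.304,13.4),(.632,.208,13.4),(.655,.111,13.4),(.678,.014,13.4)]
t=[rect_part(c,*R[i],.034,s=2.5) if 0 else rect_part(c,*R[i],.03,s=3) for i in range(4)]
f=[rect_part(c,*F[i],.028,s=3) for i in range(4)]
g=lambda a:np.hstack([cv2.resize(q,(200,150)) for q in a])
big=np.vstack([np.hstack([cv2.resize(q,(400,300)) for q in t[:2]]),np.hstack([cv2.resize(q,(400,300)) for q in t[2:]])])
cv2.imwrite("pics/rears.png",big)
cv2.imwrite("pics/fronts.png",np.vstack([np.hstack([cv2.resize(q,(400,300)) for q in f[:2]]),np.hstack([cv2.resize(q,(400,300)) for q in f[2:]])]))
E
```

```text
front [457.7 -11.6  28.6] [458.2 -14.3] [32.5 61. ] -12.9 1429
front [432.3 202.9  28.7] [432.9 205.4] [32.6 60.2] -0.5 1257
front [466.5 106.6  28.5] [467.5 106.4] [32.5 59.8] -7.5 1263
front [461.9 306.   28.5] [462.9 309.7] [32.2 60.6] 12.9 1214
ftab [470.8 -15.5  59.1] [470.2 -16.5] [ 8.1 24.3] -12.9 267
ftab [445.6 204.6  58.7] [444.9 205.4] [ 8.4 24.6] -1.3 272
ftab [480.1 104.9  59.4] [479.6 104.9] [ 8.3 23.7] -7.2 231
ftab [475.1 310.7  59.2] [474.5 312.6] [ 7.7 25.5] 12.6 210
rear [676.7  18.5  34.4] [675.7  15. ] [39.6 60.2] 19.0 1030
rear [631.2 209.   34.3] [628.3 208.7] [39.  59.6] 16.9 1010
rear [609.  303.2  34.3] [606.  306.2] [39.2 60.4] 19.4 1005
rear [654.2 113.4  34.3] [652.7 112. ] [39.6 60.2] 19.1 998
rear [700.4 265.9  29.8] [701.4 266. ] [ 2.4 36.3] 79.4 54
rtab [666.7  13.3  64.7] [667.7  12.4] [ 8.2 23.7] 19.8 194
rtab [643.7 109.3  64.8] [644.7 109.3] [ 8.4 23.8] 20.7 186
rtab [620.7 205.6  64.7] [621.7 206.1] [ 8.6 23.4] 18.5 188
rtab [597.9 302.   64.3] [598.3 303.1] [ 8.5 24.1] 19.1 207
```

View pics/rears.png

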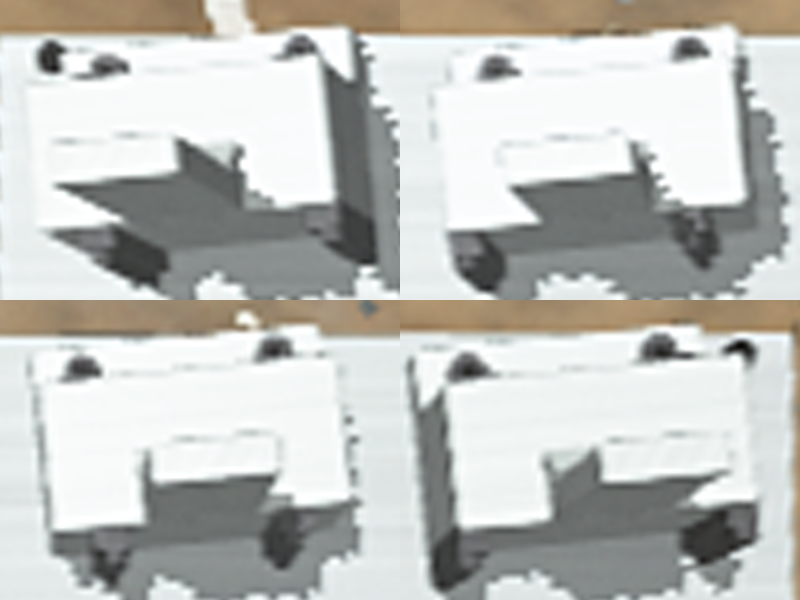

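View pics/fronts.png

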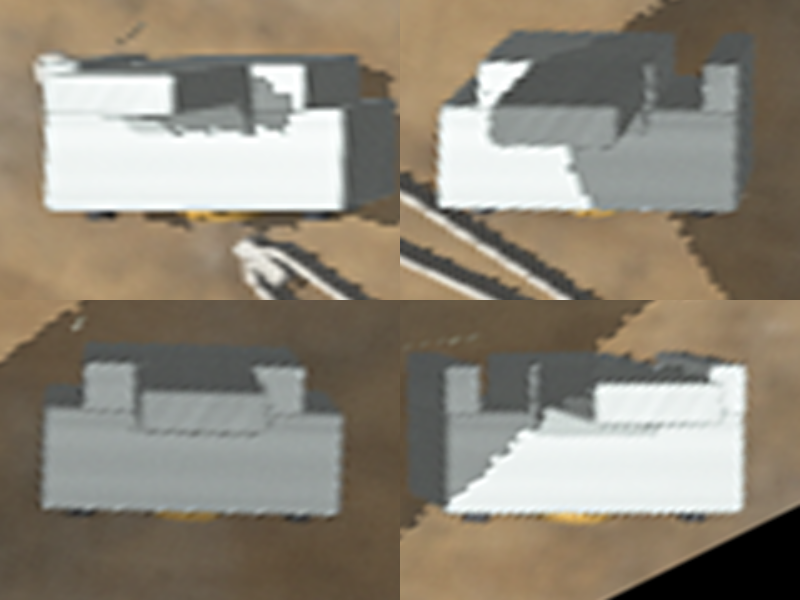

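Matching keys to slots from these tiles:

| Front | Position (mm) | Rear position (mm) |
|---|---|---|
| front_3 | (462,308) | (609,304) |
| front_4 | (432,203) | (632,208) |
| front_2 | (467,105) | (678,14) |
| front_1 | (458,-15) | (655,111) |

The permutation is consistent. I start with front_1.

Call:
step_arm --increments '[{"tx": -22, "ty": -22, "tz": -31, "ax": 0, "ay": 0, "az": -3.7, "claw": 0.8}, {"tx": -22, "ty": -22, "tz": -31, "ax": 0, "ay": 0, "az": -3.7, "claw": 0.8}, {"tx": -22, "ty": -22, "tz": -31, "ax": 0, "ay": 0, "az": -3.7, "claw": 0.8}, {"tx": -22, "ty": -22, "tz": -31, "ax": 0, "ay": 0, "az": -3.7, "claw": 0.8}, {"tx": -22, "ty": -22, "tz": -31, "ax": 0, "ay": 0, "az": -3.7, "claw": 0.8}, {"tx": -22, "ty": -22, "tz": -31, "ax": 0, "ay": 0, "az": -3.7, "claw": 0.8}, {"tx": -22, "ty": -22, "tz": -31, "ax": 0, "ay": 0, "az": -4, "claw": 0.8}, {"tx": -4, "ty": 3, "tz": -2, "ax": 0, "ay": 0, "az": 0, "claw": 0.8}, {"tx": 0, "ty": 0, "tz": 0, "ax": 0, "ay": 0, "az": 0, "claw": 0.8}, {"tx": 0, "ty": 0, "tz": 0, "ax": 0, "ay": 0, "az": 0, "claw": 0.8}]'

```text
time_s: 3.2
tcp_pos: [0.4608, -0.0145, 0.0817]
eef_rot: [179.9, 0.1, 167.0]
contact_force: [0.4, -0.3, 0.2]
gripper_width: 0.0788
```

Run:
```python
from h import *
s=r.get_state(); print(s["tcp_pos"],s["eef_rot"],s["joints"],s["contact_force"])
c=dict(np.load("top0.npz")); W=world(c); x,y,z=W[...,0],W[...,1],W[...,2]
for x0 in np.arange(.60,.78,.03):
    print(round(x0,2),[ (round(y0,2),int(1000*z[(x>x0)&(x<x0+.03)&(y>y0)&(y<y0+.02)].max())) for y0 in np.arange(-.13,-.03,.02) if ((x>x0)&(x<x0+.03)&(y>y0)&(y<y0+.02)).any()])
```

```text
[ 0.46084189 -0.01453091  0.08167802] [1.79938759e+02 1.23257443e-01 1.67002108e+02] [ 2.27947354e+01  1.08404100e+01 -3.79975150e+01  3.41439608e-02
 -4.10262839e+01 -1.25818293e+02] [ 0.40315485 -0.29037824  0.18237634]
0.6 [(np.float64(-0.13), 27), (np.float64(-0.11), 7), (np.float64(-0.09), 6), (np.float64(-0.07), 8), (np.float64(-0.05), 10)]
0.63 [(np.float64(-0.13), 26), (np.float64(-0.11), 4), (np.float64(-0.09), 4), (np.float64(-0.07), 4), (np.float64(-0.05), 11)]
0.66 [(np.float64(-0.13), 25), (np.float64(-0.11), 27), (np.float64(-0.09), 29), (np.float64(-0.07), 4), (np.float64(-0.05), 10)]
0.69 [(np.float64(-0.13), 292), (np.float64(-0.11), 225), (np.float64(-0.09), 31), (np.float64(-0.07), 3), (np.float64(-0.05), 6)]
0.72 [(np.float64(-0.13), 297), (np.float64(-0.11), 227), (np.float64(-0.09), 26), (np.float64(-0.07), 5), (np.float64(-0.05), 4)]
0.75 [(np.float64(-0.13), 230), (np.float64(-0.11), 213), (np.float64(-0.09), 26), (np.float64(-0.07), 5), (np.float64(-0.05), 4)]
0.78 [(np.float64(-0.13), 229), (np.float64(-0.11), 29), (np.float64(-0.09), 25), (np.float64(-0.07), 4), (np.float64(-0.05), 7)]
```

Call:
step_arm --increments '[{"tx": -2, "ty": 0, "tz": -28, "ax": 0, "ay": 0, "az": 0, "claw": 0.8}, {"tx": 0, "ty": 0, "tz": -29, "ax": 0, "ay": 0, "az": 0, "claw": 0.8}, {"tx": 0, "ty": 0, "tz": 0, "ax": 0, "ay": 0, "az": 0, "claw": 0.8}, {"tx": 0, "ty": 0, "tz": 0, "ax": 0, "ay": 0, "az": 0, "claw": 0}, {"tx": 0, "ty": 0, "tz": 0, "ax": 0, "ay": 0, "az": 0, "claw": 0}, {"tx": 0, "ty": 0, "tz": 0, "ax": 0, "ay": 0, "az": 0, "claw": 0}, {"tx": 0, "ty": 0, "tz": 0, "ax": 0, "ay": 0, "az": 0, "claw": 0}, {"tx": 0, "ty": 0, "tz": 0, "ax": 0, "ay": 0, "az": 0, "claw": 0}]' --newtons 30

```text
time_s: 4.0
tcp_pos: [0.4588, -0.0142, 0.0249]
eef_rot: [179.9, 0.1, 167.0]
contact_force: [-1.0, 1.2, 7.7]
gripper_width: 0.0595
```

Run:
```python
from h import *
s=r.get_state(); print(s["time_s"],s["tcp_pos"],s["eef_rot"],s["gripper_width"],s["contact_force"])
```

```text
4.0 [ 0.45880264 -0.01416285  0.02489502] [1.79927278e+02 1.27900828e-01 1.67012615e+02] 0.05952220919173826 [-0.96123815  1.16038065  7.7081165 ]
```

Call:
step_arm --increments '[{"tx": 0, "ty": 0, "tz": 30, "ax": 0, "ay": 0, "az": 0, "claw": 0}, {"tx": 0, "ty": 0, "tz": 40, "ax": 0, "ay": 0, "az": 0, "claw": 0}, {"tx": 30, "ty": 23, "tz": 0, "ax": 0, "ay": 0, "az": 5.3, "claw": 0}, {"tx": 30, "ty": 23, "tz": 0, "ax": 0, "ay": 0, "az": 5.3, "claw": 0}, {"tx": 30, "ty": 23, "tz": 0, "ax": 0, "ay": 0, "az": 5.3, "claw": 0}, {"tx": 30, "ty": 23, "tz": 0, "ax": 0, "ay": 0, "az": 5.3, "claw": 0}, {"tx": 30, "ty": 23, "tz": 0, "ax": 0, "ay": 0, "az": 5.2, "claw": 0}, {"tx": 0, "ty": 0, "tz": -40, "ax": 0, "ay": 0, "az": 0, "claw": 0}, {"tx": 0, "ty": 0, "tz": -18, "ax": 0, "ay": 0, "az": 0, "claw": 0}, {"tx": 0, "ty": 0, "tz": 0, "ax": 0, "ay": 0, "az": 0, "claw": 0}, {"tx": 0, "ty": 0, "tz": 0, "ax": 0, "ay": 0, "az": 0, "claw": 0}]' --newtons 20

```text
time_s: 5.1
tcp_pos: [0.6078, 0.1004, 0.0361]
eef_rot: [-180.0, -0.0, -166.6]
contact_force: [-0.2, -0.2, -2.0]
gripper_width: 0.0601
```

Run:
```python
from h import *
s=r.get_state(); print(s["time_s"],s["tcp_pos"],s["eef_rot"],s["gripper_width"],s["contact_force"])
```

```text
5.1 [0.60783126 0.10043063 0.03612085] [-1.79985010e+02 -1.43295663e-02 -1.66607144e+02] 0.06007053824625492 [-0.18176438 -0.17869235 -1.96404491]
```

Call:
step_arm --increments '[{"tx": 0, "ty": 0, "tz": -5, "ax": 0, "ay": 0, "az": 0, "claw": 0}, {"tx": 0, "ty": 0, "tz": 0, "ax": 0, "ay": 0, "az": 0, "claw": 0}, {"tx": 0, "ty": 0, "tz": 0, "ax": 0, "ay": 0, "az": 0, "claw": 0.6}, {"tx": 0, "ty": 0, "tz": 0, "ax": 0, "ay": 0, "az": 0, "claw": 0.6}, {"tx": 0, "ty": 0, "tz": 0, "ax": 0, "ay": 0, "az": 0, "claw": 0.6}, {"tx": 0, "ty": 0, "tz": 45, "ax": 0, "ay": 0, "az": 0, "claw": 0.6}, {"tx": 0, "ty": 0, "tz": 48, "ax": 0, "ay": 0, "az": 0, "claw": 0.6}, {"tx": 20, "ty": 0, "tz": 40, "ax": 0, "ay": 0, "az": 0, "claw": 0.6}, {"tx": 20, "ty": 0, "tz": 40, "ax": 0, "ay": 0, "az": 0, "claw": 0.6}, {"tx": 20, "ty": 0, "tz": 0, "ax": 0, "ay": 0, "az": 0, "claw": 0.6}, {"tx": 0, "ty": 0, "tz": 0, "ax": 0, "ay": 0, "az": 0, "claw": 0.6}, {"tx": 0, "ty": 0, "tz": 0, "ax": 0, "ay": 0, "az": 0, "claw": 0.6}]'

```text
time_s: 6.3
tcp_pos: [0.6673, 0.1003, 0.2029]
eef_rot: [180.0, -0.1, -166.6]
contact_force: [-0.3, -0.3, -1.2]
gripper_width: 0.0702
```

Run:
```python
from h import *
c=cap("wrist"); cv2.imwrite("pics/w3.png",c["image"]); np.savez("w3.npz",**c); s=r.get_state(); print(s["time_s"],s["tcp_pos"],s["eef_rot"],s["joints"])
for b in blobs(c,.055,.075,30,(.38,.72,-.08,.36)): print("tab",*b)
for b in blobs(c,.025,.045,50,(.38,.72,-.08,.36)): print("blk",*b)
```

```text
6.35 [0.66689919 0.10027962 0.20268688] [ 1.79998554e+02 -9.81059360e-02 -1.66632970e+02] [ 2.50626310e+01  2.21009873e+01 -2.69072503e+00 -2.34479411e-02
 -6.53040654e+01 -1.01685788e+02]
tab [477.8 301.4  56.9] [477.7 301.3] [2.8 7.8] -59.4 43
tab [619.2 103.7  65.4] [619.4 103.9] [ 7.6 23.7] 13.4 323
tab [598.3 301.1  64. ] [598.5 302.9] [ 8.4 25.1] 18.9 412
tab [667.   13.1  64.9] [668.   12.1] [ 8.  24.2] 18.9 343
tab [644.1 108.9  65.3] [644.8 109. ] [ 8.2 23.6] 18.1 322
tab [621.3 204.8  64.6] [621.6 206. ] [ 8.4 24.1] 20.0 371
blk [480.5 115.5  30.7] [482.  111.6] [13.9 52.7] 12.8 641
blk [466.  299.   29.4] [466.1 301.4] [30.7 43.6] 13.7 1836
blk [605.6 100.7  34.4] [607.5 101.3] [31.7 59.7] 13.1 1912
blk [631.9 206.8  33.9] [629.6 209. ] [39.8 60.3] 19.2 1844
blk [677.   18.1  34.1] [675.9  15. ] [39.7 60.5] 19.2 1864
blk [654.6 112.6  34.2] [652.6 112. ] [39.7 60. ] 19.0 1829
blk [609.4 300.5  33.7] [606.5 305.8] [39.9 61.4] 19.4 1961
```

View pics/w3.png

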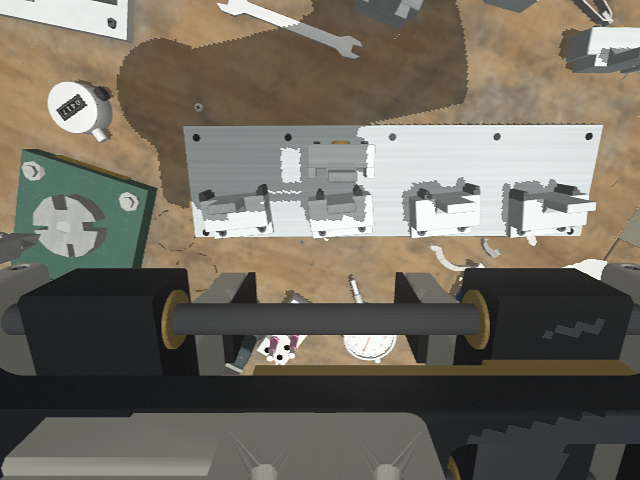

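The four rears are yawed about 19.2° in this view, while the plate is at 13.4°. The placed front_1 is at about (340,160). I regrip it, turn it to 19.2° and line it up.

Call:
step_arm --increments '[{"tx": -20, "ty": 0, "tz": 0, "ax": 0, "ay": 0, "az": 0, "claw": 0.6}, {"tx": -20, "ty": 0, "tz": -40, "ax": 0, "ay": 0, "az": 0, "claw": 0.6}, {"tx": -20, "ty": 0, "tz": -40, "ax": 0, "ay": 0, "az": 0, "claw": 0.6}, {"tx": 0, "ty": 0, "tz": -48, "ax": 0, "ay": 0, "az": 0, "claw": 0.6}, {"tx": 0, "ty": 0, "tz": -45, "ax": 0, "ay": 0, "az": 0, "claw": 0.6}, {"tx": 0, "ty": 0, "tz": 0, "ax": 0, "ay": 0, "az": 0, "claw": 0}, {"tx": 0, "ty": 0, "tz": 0, "ax": 0, "ay": 0, "az": 0, "claw": 0}, {"tx": 0, "ty": 0, "tz": 0, "ax": 0, "ay": 0, "az": 0, "claw": 0}, {"tx": 0, "ty": 0, "tz": 0.6, "ax": 0, "ay": 0, "az": 0, "claw": 0}, {"tx": 0.6, "ty": -2.2, "tz": 0, "ax": 0, "ay": 0, "az": 2.9, "claw": 0}, {"tx": 0.6, "ty": -2.2, "tz": 0, "ax": 0, "ay": 0, "az": 2.9, "claw": 0}, {"tx": 0, "ty": 0, "tz": 0, "ax": 0, "ay": 0, "az": 0, "claw": 0}]'

```text
time_s: 7.55
tcp_pos: [0.6088, 0.0958, 0.0315]
eef_rot: [180.0, 0.0, -160.8]
contact_force: [0.3, 0.8, -2.6]
gripper_width: 0.0599
```

```bash
cat > st.py <<'E'
from h import *
S=[r.get_state()]
s=S[0]; print(round(s["time_s"],2),np.round(s["tcp_pos"]*1000,1),np.round(s["eef_rot"],2),round(s["gripper_width"]*1000,1),np.round(s["contact_force"],1),"j",np.round(s["joints"],0))
E
python3 st.py
```

```text
7.55 [608.8  95.8  31.5] [ 1.7999e+02  1.0000e-02 -1.6080e+02] 59.9 [ 0.3  0.8 -2.6] j [ 27.  27. -21.  -0. -42. -98.]
```

Call:
step_arm --increments '[{"tx": 2.8, "ty": 1, "tz": 0, "ax": 0, "ay": 0, "az": 0, "claw": 0}, {"tx": 2.8, "ty": 1, "tz": 0, "ax": 0, "ay": 0, "az": 0, "claw": 0}, {"tx": 2.8, "ty": 1, "tz": 0, "ax": 0, "ay": 0, "az": 0, "claw": 0}, {"tx": 1.4, "ty": 0.5, "tz": 0, "ax": 0, "ay": 0, "az": 0, "claw": 0}, {"tx": 1.4, "ty": 0.5, "tz": 0, "ax": 0, "ay": 0, "az": 0, "claw": 0}, {"tx": 1.4, "ty": 0.5, "tz": 0, "ax": 0, "ay": 0, "az": 0, "claw": 0}, {"tx": 1.4, "ty": 0.5, "tz": 0, "ax": 0, "ay": 0, "az": 0, "claw": 0}, {"tx": 0, "ty": 0, "tz": 0, "ax": 0, "ay": 0, "az": 0, "claw": 0}]'

```text
time_s: 8.35
tcp_pos: [0.6231, 0.1012, 0.0311]
eef_rot: [180.0, 0.0, -160.8]
contact_force: [0.6, -0.2, -2.4]
gripper_width: 0.06
```

```bash
python3 st.py
```

```text
8.35 [623.1 101.2  31.1] [ 180.      0.   -160.82] 60.0 [ 0.6 -0.2 -2.4] j [ 27.  28. -19.   0. -43. -98.]
```

Call:
step_arm --increments '[{"tx": 1.4, "ty": 0.4, "tz": 0, "ax": 0, "ay": 0, "az": 0, "claw": 0}, {"tx": 1.4, "ty": 0.4, "tz": 0, "ax": 0, "ay": 0, "az": 0, "claw": 0}, {"tx": 0.7, "ty": 0.2, "tz": 0, "ax": 0, "ay": 0, "az": 0, "claw": 0}, {"tx": 0.5, "ty": 0.2, "tz": 0, "ax": 0, "ay": 0, "az": 0, "claw": 0}, {"tx": 0, "ty": 0, "tz": 0, "ax": 0, "ay": 0, "az": 0, "claw": 0}]'

```text
time_s: 8.85
tcp_pos: [0.6246, 0.1013, 0.0305]
eef_rot: [-180.0, -0.3, -160.8]
contact_force: [-7.4, -1.7, 0.4]
gripper_width: 0.0603
```

```bash
python3 st.py
```

```text
8.85 [624.6 101.3  30.5] [-180.     -0.28 -160.84] 60.3 [-7.4 -1.7  0.4] j [ 27.  29. -18.  -0. -44. -98.]
```

Call:
step_arm --increments '[{"tx": 1.4, "ty": 0.5, "tz": 0, "ax": 0, "ay": 0, "az": 0, "claw": 0}, {"tx": 1.4, "ty": 0.5, "tz": 0, "ax": 0, "ay": 0, "az": 0, "claw": 0}, {"tx": 0, "ty": 0, "tz": 0, "ax": 0, "ay": 0, "az": 0, "claw": 0}]'

```text
time_s: 9.15
tcp_pos: [0.6249, 0.1012, 0.0299]
eef_rot: [-180.0, -0.6, -160.9]
contact_force: [-13.6, -3.1, 4.9]
gripper_width: 0.06
```

```bash
python3 st.py
```

```text
9.15 [624.9 101.2  29.9] [-179.99   -0.57 -160.88] 60.0 [-13.6  -3.1   4.9] j [ 27.  29. -18.  -0. -44. -98.]
```

Call:
step_arm --increments '[{"tx": 0, "ty": 0, "tz": 0, "ax": 0, "ay": 0, "az": 0, "claw": 0.6}, {"tx": 0, "ty": 0, "tz": 0, "ax": 0, "ay": 0, "az": 0, "claw": 0.6}, {"tx": 0, "ty": 0, "tz": 0, "ax": 0, "ay": 0, "az": 0, "claw": 0.6}, {"tx": 0, "ty": 0, "tz": 30, "ax": 0, "ay": 0, "az": 0, "claw": 0.6}, {"tx": 0, "ty": 0, "tz": 45, "ax": 0, "ay": 0, "az": 0, "claw": 0.6}, {"tx": 0, "ty": 0, "tz": 45, "ax": 0, "ay": 0, "az": 0, "claw": 0.6}, {"tx": 0, "ty": 10, "tz": 45, "ax": 0, "ay": 0, "az": 0, "claw": 0.6}, {"tx": 0, "ty": 10, "tz": 45, "ax": 0, "ay": 0, "az": 0, "claw": 0.6}, {"tx": -10, "ty": 15, "tz": 45, "ax": 0, "ay": 0, "az": 0, "claw": 0.6}, {"tx": 0, "ty": 0, "tz": 0, "ax": 0, "ay": 0, "az": 0, "claw": 0.6}, {"tx": 0, "ty": 0, "tz": 0, "ax": 0, "ay": 0, "az": 0, "claw": 0.6}]'

```text
time_s: 10.25
tcp_pos: [0.6202, 0.1391, 0.288]
eef_rot: [180.0, 0.2, -160.8]
contact_force: [-0.3, -0.6, -1.6]
gripper_width: 0.0701
```

```bash
python3 st.py
cat > lk.py <<'E'
from h import *
import sys
c=cap("wrist"); n=sys.argv[1]; cv2.imwrite(f"pics/{n}.png",c["image"]); np.savez(n+".npz",**c)
for b in blobs(c,.053,.075,40,(.38,.72,-.08,.36)): print("tab",*b)
for b in blobs(c,.022,.045,300,(.38,.72,-.08,.36)): print("blk",*b)
E
python3 lk.py w4
```

```text
10.25 [620.2 139.1 288. ] [ 179.95    0.22 -160.77] 70.1 [-0.3 -0.6 -1.6] j [  30.   15.   -1.   -0.  -73. -101.]
tab [480.  104.9  59.7] [479.5 104.7] [ 8.4 24. ] -7.8 240
tab [445.5 204.5  59.3] [445. 205.] [ 8.5 23.9] 0.5 266
tab [475.  311.3  59.4] [474.6 312.4] [ 8.  24.5] 12.4 215
tab [666.7  13.2  64.1] [667.9  12.2] [ 8.2 24.3] 19.6 236
tab [639.5 107.9  65.1] [640.4 107.8] [15.3 23.7] 19.4 353
tab [620.6 205.5  64. ] [621.4 206.1] [ 8.  23.6] 18.5 215
tab [597.8 301.4  63.6] [598.  303.1] [ 7.7 24. ] 19.5 216
blk [466.6 106.5  28.5] [467.6 106.2] [32.2 60. ] -7.3 1346
blk [432.5 202.6  28.7] [432.7 205.3] [32.8 60.1] -1.1 1332
blk [462.1 305.7  28.6] [462.8 309.8] [32.1 60.5] 12.7 1245
blk [637.9 107.1  34.2] [640.5 107. ] [60.1 64.5] -71.2 2178
blk [676.   18.6  33.7] [675.9  15. ] [39.9 60.6] 19.3 1204
blk [630.3 208.3  33.7] [629.2 209.1] [39.4 60. ] 19.0 1111
blk [608.4 301.7  33.4] [606.4 306. ] [40.  60.2] 19.1 1142
```

Call:
step_arm --increments '[{"tx": -25.5, "ty": -5.6, "tz": -34, "ax": 0, "ay": 0, "az": -4.5, "claw": 0.75}, {"tx": -25.5, "ty": -5.6, "tz": -34, "ax": 0, "ay": 0, "az": -4.5, "claw": 0.75}, {"tx": -25.5, "ty": -5.6, "tz": -34, "ax": 0, "ay": 0, "az": -4.5, "claw": 0.75}, {"tx": -25.5, "ty": -5.6, "tz": -34, "ax": 0, "ay": 0, "az": -4.5, "claw": 0.75}, {"tx": -25.5, "ty": -5.6, "tz": -34, "ax": 0, "ay": 0, "az": -4.5, "claw": 0.75}, {"tx": -25.5, "ty": -5.6, "tz": -34, "ax": 0, "ay": 0, "az": -4.2, "claw": 0.75}, {"tx": 0, "ty": 0, "tz": -4, "ax": 0, "ay": 0, "az": 0, "claw": 0.75}, {"tx": 0, "ty": 0, "tz": 0, "ax": 0, "ay": 0, "az": 0, "claw": 0.75}, {"tx": 0, "ty": 0, "tz": 0, "ax": 0, "ay": 0, "az": 0, "claw": 0.75}]'

```text
time_s: 11.2
tcp_pos: [0.4677, 0.1049, 0.0783]
eef_rot: [-180.0, 0.0, 172.5]
contact_force: [0.1, 0.2, -0.8]
gripper_width: 0.0765
```

```bash
python3 st.py
```

```text
11.2 [467.7 104.9  78.3] [-1.7999e+02  2.0000e-02  1.7253e+02] 76.5 [ 0.1  0.2 -0.8] j [  36.   13.  -36.    0.  -41. -134.]
```

Call:
step_arm --increments '[{"tx": 0, "ty": 0, "tz": -27, "ax": 0, "ay": 0, "az": 0, "claw": 0.75}, {"tx": 0, "ty": 0, "tz": -26.5, "ax": 0, "ay": 0, "az": 0, "claw": 0.75}, {"tx": 0, "ty": 0, "tz": 0, "ax": 0, "ay": 0, "az": 0, "claw": 0.75}, {"tx": 0, "ty": 0, "tz": 0, "ax": 0, "ay": 0, "az": 0, "claw": 0}, {"tx": 0, "ty": 0, "tz": 0, "ax": 0, "ay": 0, "az": 0, "claw": 0}, {"tx": 0, "ty": 0, "tz": 0, "ax": 0, "ay": 0, "az": 0, "claw": 0}, {"tx": 0, "ty": 0, "tz": 0, "ax": 0, "ay": 0, "az": 0, "claw": 0}]' --newtons 25

```text
time_s: 11.9
tcp_pos: [0.4678, 0.1053, 0.026]
eef_rot: [179.9, 0.1, 172.5]
contact_force: [0.7, -1.1, 7.2]
gripper_width: 0.0599
```

Call:
step_arm --increments '[{"tx": 0, "ty": 0, "tz": 30, "ax": 0, "ay": 0, "az": 0, "claw": 0}, {"tx": 0, "ty": 0, "tz": 40, "ax": 0, "ay": 0, "az": 0, "claw": 0}, {"tx": 33.2, "ty": -21, "tz": 0, "ax": 0, "ay": 0, "az": 5.4, "claw": 0}, {"tx": 33.2, "ty": -21, "tz": 0, "ax": 0, "ay": 0, "az": 5.4, "claw": 0}, {"tx": 33.2, "ty": -21, "tz": 0, "ax": 0, "ay": 0, "az": 5.3, "claw": 0}, {"tx": 33.2, "ty": -21, "tz": 0, "ax": 0, "ay": 0, "az": 5.3, "claw": 0}, {"tx": 33.2, "ty": -21, "tz": 0, "ax": 0, "ay": 0, "az": 5.3, "claw": 0}, {"tx": 0, "ty": 0, "tz": -40, "ax": 0, "ay": 0, "az": 0, "claw": 0}, {"tx": 0, "ty": 0, "tz": -18, "ax": 0, "ay": 0, "az": 0, "claw": 0}, {"tx": 0, "ty": 0, "tz": 0, "ax": 0, "ay": 0, "az": 0, "claw": 0}, {"tx": 0, "ty": 0, "tz": 0, "ax": 0, "ay": 0, "az": 0, "claw": 0}]'

```text
time_s: 13.0
tcp_pos: [0.6326, -0.0003, 0.037]
eef_rot: [-180.0, -0.0, -160.8]
contact_force: [0.6, 0.2, -1.7]
gripper_width: 0.0598
```

```bash
python3 st.py
```

```text
13.0 [ 6.326e+02 -3.000e-01  3.700e+01] [-1.800e+02 -4.000e-02 -1.608e+02] 59.8 [ 0.6  0.2 -1.7] j [ 18.  28. -18.   0. -44. -88.]
```

Call:
step_arm --increments '[{"tx": 0.2, "ty": -0.5, "tz": -4.4, "ax": 0, "ay": 0, "az": 0, "claw": 0}, {"tx": 2.8, "ty": 1, "tz": 0, "ax": 0, "ay": 0, "az": 0, "claw": 0}, {"tx": 2.8, "ty": 1, "tz": 0, "ax": 0, "ay": 0, "az": 0, "claw": 0}, {"tx": 1.9, "ty": 0.6, "tz": 0, "ax": 0, "ay": 0, "az": 0, "claw": 0}, {"tx": 1.9, "ty": 0.6, "tz": 0, "ax": 0, "ay": 0, "az": 0, "claw": 0}, {"tx": 1.9, "ty": 0.7, "tz": 0, "ax": 0, "ay": 0, "az": 0, "claw": 0}, {"tx": 1.9, "ty": 0.6, "tz": 0, "ax": 0, "ay": 0, "az": 0, "claw": 0}, {"tx": 0, "ty": 0, "tz": 0, "ax": 0, "ay": 0, "az": 0, "claw": 0}]' --newtons 20

```text
time_s: 13.8
tcp_pos: [0.6464, 0.0038, 0.0322]
eef_rot: [-180.0, 0.0, -160.8]
contact_force: [-0.4, -0.6, -2.7]
gripper_width: 0.0602
```

```bash
python3 st.py
```

```text
13.8 [646.4   3.8  32.2] [-180.      0.   -160.81] 60.2 [-0.4 -0.6 -2.7] j [ 18.  29. -17.   0. -44. -88.]
```

Free run inside the keys, no force. Press home.

Call:
step_arm --increments '[{"tx": 1.4, "ty": 0.5, "tz": 0, "ax": 0, "ay": 0, "az": 0, "claw": 0}, {"tx": 1.4, "ty": 0.5, "tz": 0, "ax": 0, "ay": 0, "az": 0, "claw": 0}, {"tx": 1.4, "ty": 0.5, "tz": 0, "ax": 0, "ay": 0, "az": 0, "claw": 0}, {"tx": 1.4, "ty": 0.5, "tz": 0, "ax": 0, "ay": 0, "az": 0, "claw": 0}, {"tx": 1.4, "ty": 0.5, "tz": 0, "ax": 0, "ay": 0, "az": 0, "claw": 0}, {"tx": 0, "ty": 0, "tz": 0, "ax": 0, "ay": 0, "az": 0, "claw": 0}]'

```text
time_s: 14.4
tcp_pos: [0.6497, 0.0049, 0.0318]
eef_rot: [180.0, -0.4, -160.9]
contact_force: [-10.8, -2.4, 5.5]
gripper_width: 0.0601
```

```bash
python3 st.py
```

```text
14.4 [649.7   4.9  31.8] [ 179.97   -0.4  -160.87] 60.1 [-10.8  -2.4   5.5] j [ 18.  30. -16.  -0. -45. -88.]
```

Call:
step_arm --increments '[{"tx": 1, "ty": 0.3, "tz": 0, "ax": 0, "ay": 0, "az": 0, "claw": 0}, {"tx": 0, "ty": 0, "tz": 0, "ax": 0, "ay": 0, "az": 0, "claw": 0.6}, {"tx": 0, "ty": 0, "tz": 0, "ax": 0, "ay": 0, "az": 0, "claw": 0.6}, {"tx": 0, "ty": 0, "tz": 0, "ax": 0, "ay": 0, "az": 0, "claw": 0.6}, {"tx": 0, "ty": 0, "tz": 35, "ax": 0, "ay": 0, "az": 0, "claw": 0.6}, {"tx": 0, "ty": 0, "tz": 45, "ax": 0, "ay": 0, "az": 0, "claw": 0.6}, {"tx": -5, "ty": 28, "tz": 35, "ax": 0, "ay": 0, "az": 0, "claw": 0.6}, {"tx": -5, "ty": 28, "tz": 35, "ax": 0, "ay": 0, "az": 0, "claw": 0.6}, {"tx": -5, "ty": 28, "tz": 35, "ax": 0, "ay": 0, "az": 0, "claw": 0.6}, {"tx": -5, "ty": 28, "tz": 35, "ax": 0, "ay": 0, "az": 0, "claw": 0.6}, {"tx": -5, "ty": 28, "tz": 35, "ax": 0, "ay": 0, "az": 0, "claw": 0.6}, {"tx": 0, "ty": 0, "tz": 0, "ax": 0, "ay": 0, "az": 0, "claw": 0.6}]'

```text
time_s: 15.6
tcp_pos: [0.6312, 0.1502, 0.2937]
eef_rot: [180.0, 0.6, -160.6]
contact_force: [1.2, 0.2, 0.0]
gripper_width: 0.0701
```

Call:
step_arm --increments '[{"tx": 0, "ty": 0, "tz": 0, "ax": 0, "ay": 0, "az": 0, "claw": 0.6}]'

```text
time_s: 15.7
tcp_pos: [0.6294, 0.1478, 0.2885]
eef_rot: [180.0, 0.2, -160.7]
contact_force: [-0.2, 0.1, -1.9]
gripper_width: 0.0704
```

```bash
python3 st.py;python3 lk.py w5
```

```text
15.7 [629.4 147.8 288.5] [ 1.7996e+02  1.6000e-01 -1.6073e+02] 70.4 [-0.2  0.1 -1.9] j [  30.   16.    0.   -0.  -74. -101.]
tab [445.5 204.6  59.3] [444.7 205.3] [ 8.6 24.2] 0.7 269
tab [475.2 311.1  59.4] [474.7 311.7] [ 8.1 24.2] 12.4 223
tab [662.7  12.2  64.9] [663.6  11. ] [15.6 24.5] 18.5 400
tab [639.8 107.9  65.4] [640.5 107.8] [15.4 24. ] 18.6 356
tab [620.7 205.7  64.7] [621.2 206.3] [ 7.7 24.1] 19.5 202
tab [598.  301.8  63.6] [598.3 303.4] [ 8.4 24.7] 19.3 238
blk [432.7 202.8  28.7] [432.9 205.5] [32.6 60.3] -1.1 1344
blk [462.2 305.6  28.6] [462.8 309.7] [32.3 61. ] 12.4 1246
blk [660.2  13.4  34.1] [663.4  10.8] [60.6 64.6] -71.0 2319
blk [637.8 107.5  34.1] [640.4 107.5] [60.  64.2] -70.7 2216
blk [630.7 208.6  33.7] [629.1 209.3] [39.5 60.4] 19.1 1119
blk [608.6 301.9  33.4] [606.4 306.2] [40.  60.2] 19.1 1140
```

Call:
step_arm --increments '[{"tx": -28, "ty": 8, "tz": -30, "ax": 0, "ay": 0, "az": -2.8, "claw": 0.75}, {"tx": -28, "ty": 8, "tz": -30, "ax": 0, "ay": 0, "az": -2.8, "claw": 0.75}, {"tx": -28, "ty": 8, "tz": -30, "ax": 0, "ay": 0, "az": -2.8, "claw": 0.75}, {"tx": -28, "ty": 8, "tz": -30, "ax": 0, "ay": 0, "az": -2.8, "claw": 0.75}, {"tx": -28, "ty": 8, "tz": -30, "ax": 0, "ay": 0, "az": -2.8, "claw": 0.75}, {"tx": -28, "ty": 8, "tz": -30, "ax": 0, "ay": 0, "az": -2.8, "claw": 0.75}, {"tx": -28, "ty": 8, "tz": -29, "ax": 0, "ay": 0, "az": -3, "claw": 0.75}, {"tx": 0, "ty": 0, "tz": 0, "ax": 0, "ay": 0, "az": 0, "claw": 0.75}, {"tx": 0, "ty": 0, "tz": 0, "ax": 0, "ay": 0, "az": 0, "claw": 0.75}, {"tx": 0, "ty": 0, "tz": 0, "ax": 0, "ay": 0, "az": 0, "claw": 0.75}]'

```text
time_s: 16.75
tcp_pos: [0.434, 0.2025, 0.0785]
eef_rot: [180.0, 0.0, 179.4]
contact_force: [0.4, 0.1, 0.0]
gripper_width: 0.0771
```

```bash
python3 st.py
```

```text
16.75 [434.  202.5  78.5] [1.7999e+02 3.0000e-02 1.7939e+02] 77.1 [0.4 0.1 0. ] j [  49.   13.  -36.    0.  -41. -139.]
```

Call:
step_arm --increments '[{"tx": -1.4, "ty": 1.7, "tz": -27, "ax": 0, "ay": 0, "az": 0, "claw": 0.75}, {"tx": 0, "ty": 0, "tz": -26.5, "ax": 0, "ay": 0, "az": 0, "claw": 0.75}, {"tx": 0, "ty": 0, "tz": 0, "ax": 0, "ay": 0, "az": 0, "claw": 0.75}, {"tx": 0, "ty": 0, "tz": 0, "ax": 0, "ay": 0, "az": 0, "claw": 0}, {"tx": 0, "ty": 0, "tz": 0, "ax": 0, "ay": 0, "az": 0, "claw": 0}, {"tx": 0, "ty": 0, "tz": 0, "ax": 0, "ay": 0, "az": 0, "claw": 0}, {"tx": 0, "ty": 0, "tz": 0, "ax": 0, "ay": 0, "az": 0, "claw": 0}]' --newtons 25

```text
time_s: 17.45
tcp_pos: [0.4326, 0.2048, 0.026]
eef_rot: [179.9, 0.1, 179.4]
contact_force: [0.2, -0.6, 7.1]
gripper_width: 0.0599
```

Call:
step_arm --increments '[{"tx": 0, "ty": 0, "tz": 30, "ax": 0, "ay": 0, "az": 0, "claw": 0}, {"tx": 0, "ty": 0, "tz": 40, "ax": 0, "ay": 0, "az": 0, "claw": 0}, {"tx": 30.8, "ty": -2.2, "tz": 0, "ax": 0, "ay": 0, "az": 4, "claw": 0}, {"tx": 30.8, "ty": -2.2, "tz": 0, "ax": 0, "ay": 0, "az": 4, "claw": 0}, {"tx": 30.8, "ty": -2.2, "tz": 0, "ax": 0, "ay": 0, "az": 4, "claw": 0}, {"tx": 30.8, "ty": -2.2, "tz": 0, "ax": 0, "ay": 0, "az": 4, "claw": 0}, {"tx": 30.8, "ty": -2.2, "tz": 0, "ax": 0, "ay": 0, "az": 3.8, "claw": 0}, {"tx": 0, "ty": 0, "tz": -40, "ax": 0, "ay": 0, "az": 0, "claw": 0}, {"tx": 0, "ty": 0, "tz": -18, "ax": 0, "ay": 0, "az": 0, "claw": 0}, {"tx": 0, "ty": 0, "tz": 0, "ax": 0, "ay": 0, "az": 0, "claw": 0}, {"tx": 0, "ty": 0, "tz": 0, "ax": 0, "ay": 0, "az": 0, "claw": 0}]'

```text
time_s: 18.55
tcp_pos: [0.5857, 0.1932, 0.0371]
eef_rot: [-180.0, -0.0, -160.8]
contact_force: [0.9, 0.4, -2.0]
gripper_width: 0.06
```

```bash
python3 st.py
```

```text
18.55 [585.7 193.2  37.1] [-1.7998e+02 -3.0000e-02 -1.6080e+02] 60.0 [ 0.9  0.4 -2. ] j [  36.   27.  -20.    0.  -43. -107.]
```

Call:
step_arm --increments '[{"tx": 0.1, "ty": -0.3, "tz": -4.5, "ax": 0, "ay": 0, "az": 0, "claw": 0}, {"tx": 2.8, "ty": 1, "tz": 0, "ax": 0, "ay": 0, "az": 0, "claw": 0}, {"tx": 2.8, "ty": 1, "tz": 0, "ax": 0, "ay": 0, "az": 0, "claw": 0}, {"tx": 1.9, "ty": 0.6, "tz": 0, "ax": 0, "ay": 0, "az": 0, "claw": 0}, {"tx": 1.9, "ty": 0.6, "tz": 0, "ax": 0, "ay": 0, "az": 0, "claw": 0}, {"tx": 1.9, "ty": 0.7, "tz": 0, "ax": 0, "ay": 0, "az": 0, "claw": 0}, {"tx": 1.9, "ty": 0.6, "tz": 0, "ax": 0, "ay": 0, "az": 0, "claw": 0}, {"tx": 0, "ty": 0, "tz": 0, "ax": 0, "ay": 0, "az": 0, "claw": 0}]' --newtons 20

```text
time_s: 19.35
tcp_pos: [0.5994, 0.1975, 0.0322]
eef_rot: [180.0, 0.0, -160.8]
contact_force: [0.7, 0.0, -2.1]
gripper_width: 0.0599
```

```bash
python3 st.py
```

```text
19.35 [599.4 197.5  32.2] [ 1.8000e+02  1.0000e-02 -1.6082e+02] 59.9 [ 0.7  0.  -2.1] j [  36.   28.  -19.    0.  -43. -107.]
```

Call:
step_arm --increments '[{"tx": 1.4, "ty": 0.5, "tz": 0, "ax": 0, "ay": 0, "az": 0, "claw": 0}, {"tx": 1.4, "ty": 0.5, "tz": 0, "ax": 0, "ay": 0, "az": 0, "claw": 0}, {"tx": 1.4, "ty": 0.5, "tz": 0, "ax": 0, "ay": 0, "az": 0, "claw": 0}, {"tx": 1.4, "ty": 0.5, "tz": 0, "ax": 0, "ay": 0, "az": 0, "claw": 0}, {"tx": 1.4, "ty": 0.5, "tz": 0, "ax": 0, "ay": 0, "az": 0, "claw": 0}, {"tx": 1, "ty": 0.3, "tz": 0, "ax": 0, "ay": 0, "az": 0, "claw": 0}, {"tx": 0, "ty": 0, "tz": 0, "ax": 0, "ay": 0, "az": 0, "claw": 0}]'

```text
time_s: 20.05
tcp_pos: [0.603, 0.1989, 0.0319]
eef_rot: [-180.0, -0.4, -160.8]
contact_force: [-16.2, 0.7, 8.6]
gripper_width: 0.0596
```

```bash
python3 st.py
```

```text
20.05 [603.  198.9  31.9] [-179.98   -0.44 -160.84] 59.6 [-16.2   0.7   8.6] j [  36.   29.  -18.   -0.  -44. -107.]
```

Call:
step_arm --increments '[{"tx": 0, "ty": 0, "tz": 0, "ax": 0, "ay": 0, "az": 0, "claw": 0.6}, {"tx": 0, "ty": 0, "tz": 0, "ax": 0, "ay": 0, "az": 0, "claw": 0.6}, {"tx": 0, "ty": 0, "tz": 0, "ax": 0, "ay": 0, "az": 0, "claw": 0.6}, {"tx": 0, "ty": 0, "tz": 35, "ax": 0, "ay": 0, "az": 0, "claw": 0.6}, {"tx": 0, "ty": 0, "tz": 45, "ax": 0, "ay": 0, "az": 0, "claw": 0.6}, {"tx": 2, "ty": -5, "tz": 35, "ax": 0, "ay": 0, "az": 0, "claw": 0.6}, {"tx": 2, "ty": -5, "tz": 35, "ax": 0, "ay": 0, "az": 0, "claw": 0.6}, {"tx": 2, "ty": -5, "tz": 35, "ax": 0, "ay": 0, "az": 0, "claw": 0.6}, {"tx": 2, "ty": -5, "tz": 35, "ax": 0, "ay": 0, "az": 0, "claw": 0.6}, {"tx": 2, "ty": -5, "tz": 35, "ax": 0, "ay": 0, "az": 0, "claw": 0.6}, {"tx": 0, "ty": 0, "tz": 0, "ax": 0, "ay": 0, "az": 0, "claw": 0.6}, {"tx": 0, "ty": 0, "tz": 0, "ax": 0, "ay": 0, "az": 0, "claw": 0.6}]'

```text
time_s: 21.25
tcp_pos: [0.6176, 0.1752, 0.2883]
eef_rot: [180.0, 0.1, -160.9]
contact_force: [-0.7, -0.7, -0.3]
gripper_width: 0.07
```

```bash
python3 st.py;python3 lk.py w6
```

```text
21.25 [617.6 175.2 288.3] [ 1.7996e+02  1.5000e-01 -1.6085e+02] 70.0 [-0.7 -0.7 -0.3] j [  33.   16.   -0.   -0.  -74. -104.]
tab [474.9 311.4  59.4] [474.4 312.4] [ 8.2 24.5] 12.6 218
tab [662.7  12.5  64.4] [664.   11.5] [16.6 24.4] 19.5 432
tab [639.5 108.3  65.1] [640.4 107.8] [15.5 24.1] 19.1 365
tab [616.8 204.3  65.3] [617.5 204.8] [15.9 24.3] 19.3 357
tab [597.6 301.8  64.1] [597.8 303.1] [ 8.  23.8] 21.3 208
blk [462.  306.7  28.5] [462.7 310. ] [32.2 61.2] 12.8 1265
blk [659.7  14.4  34. ] [663.4  11.1] [60.4 64.9] -70.9 2302
blk [637.4 108.3  34.1] [640.6 107.6] [60.5 64.7] -70.3 2243
blk [614.9 203.4  34.1] [617.3 204.7] [60.1 65. ] -70.3 2140
blk [608.4 303.2  33.6] [605.  306.1] [37.7 61. ] 18.8 1139
```

Call:
step_arm --increments '[{"tx": -22.2, "ty": 19, "tz": -30, "ax": 0, "ay": 0, "az": -1, "claw": 0.75}, {"tx": -22.2, "ty": 19, "tz": -30, "ax": 0, "ay": 0, "az": -1, "claw": 0.75}, {"tx": -22.2, "ty": 19, "tz": -30, "ax": 0, "ay": 0, "az": -1, "claw": 0.75}, {"tx": -22.2, "ty": 19, "tz": -30, "ax": 0, "ay": 0, "az": -1, "claw": 0.75}, {"tx": -22.2, "ty": 19, "tz": -30, "ax": 0, "ay": 0, "az": -1, "claw": 0.75}, {"tx": -22.2, "ty": 19, "tz": -30, "ax": 0, "ay": 0, "az": -1, "claw": 0.75}, {"tx": -22.2, "ty": 19, "tz": -29, "ax": 0, "ay": 0, "az": -0.5, "claw": 0.75}, {"tx": 0, "ty": 0, "tz": 0, "ax": 0, "ay": 0, "az": 0, "claw": 0.75}, {"tx": 0, "ty": 0, "tz": 0, "ax": 0, "ay": 0, "az": 0, "claw": 0.75}, {"tx": 0, "ty": 0, "tz": 0, "ax": 0, "ay": 0, "az": 0, "claw": 0.75}]'

```text
time_s: 22.3
tcp_pos: [0.4621, 0.3082, 0.0784]
eef_rot: [-180.0, 0.0, -167.3]
contact_force: [0.4, 0.1, 0.7]
gripper_width: 0.0769
```

```bash
python3 st.py
```

```text
22.3 [462.1 308.2  78.4] [-1.7999e+02  1.0000e-02 -1.6730e+02] 76.9 [0.4 0.1 0.7] j [  54.   19.  -26.    0.  -45. -131.]
```

Call:
step_arm --increments '[{"tx": 0.4, "ty": 0.6, "tz": -27, "ax": 0, "ay": 0, "az": 0, "claw": 0.75}, {"tx": 0, "ty": 0, "tz": -26.5, "ax": 0, "ay": 0, "az": 0, "claw": 0.75}, {"tx": 0, "ty": 0, "tz": 0, "ax": 0, "ay": 0, "az": 0, "claw": 0.75}, {"tx": 0, "ty": 0, "tz": 0, "ax": 0, "ay": 0, "az": 0, "claw": 0}, {"tx": 0, "ty": 0, "tz": 0, "ax": 0, "ay": 0, "az": 0, "claw": 0}, {"tx": 0, "ty": 0, "tz": 0, "ax": 0, "ay": 0, "az": 0, "claw": 0}, {"tx": 0, "ty": 0, "tz": 0, "ax": 0, "ay": 0, "az": 0, "claw": 0}]' --newtons 25

```text
time_s: 23.0
tcp_pos: [0.4629, 0.3094, 0.0263]
eef_rot: [179.9, 0.1, -167.3]
contact_force: [0.9, -1.4, 8.0]
gripper_width: 0.0597
```

Call:
step_arm --increments '[{"tx": 0, "ty": 0, "tz": 30, "ax": 0, "ay": 0, "az": 0, "claw": 0}, {"tx": 0, "ty": 0, "tz": 40, "ax": 0, "ay": 0, "az": 0, "claw": 0}, {"tx": 33.6, "ty": -6.2, "tz": 0, "ax": 0, "ay": 0, "az": 2.2, "claw": 0}, {"tx": 33.6, "ty": -6.2, "tz": 0, "ax": 0, "ay": 0, "az": 2.2, "claw": 0}, {"tx": 33.6, "ty": -6.2, "tz": 0, "ax": 0, "ay": 0, "az": 2.1, "claw": 0}, {"tx": 0, "ty": 0, "tz": -40, "ax": 0, "ay": 0, "az": 0, "claw": 0}, {"tx": 0, "ty": 0, "tz": -18, "ax": 0, "ay": 0, "az": 0, "claw": 0}, {"tx": 0, "ty": 0, "tz": 0, "ax": 0, "ay": 0, "az": 0, "claw": 0}, {"tx": 0, "ty": 0, "tz": 0, "ax": 0, "ay": 0, "az": 0, "claw": 0}]'

```text
time_s: 23.9
tcp_pos: [0.5628, 0.2902, 0.0372]
eef_rot: [-180.0, -0.0, -160.8]
contact_force: [0.4, -0.1, -1.1]
gripper_width: 0.0599
```

```bash
python3 st.py
```

```text
23.9 [562.8 290.2  37.2] [-1.7998e+02 -2.0000e-02 -1.6080e+02] 59.9 [ 0.4 -0.1 -1.1] j [  45.   28.  -18.    0.  -44. -116.]
```

Call:
step_arm --increments '[{"tx": 0.1, "ty": -0.2, "tz": -4.4, "ax": 0, "ay": 0, "az": 0, "claw": 0}, {"tx": 2.8, "ty": 1, "tz": 0, "ax": 0, "ay": 0, "az": 0, "claw": 0}, {"tx": 2.8, "ty": 1, "tz": 0, "ax": 0, "ay": 0, "az": 0, "claw": 0}, {"tx": 1.9, "ty": 0.6, "tz": 0, "ax": 0, "ay": 0, "az": 0, "claw": 0}, {"tx": 1.9, "ty": 0.6, "tz": 0, "ax": 0, "ay": 0, "az": 0, "claw": 0}, {"tx": 1.9, "ty": 0.7, "tz": 0, "ax": 0, "ay": 0, "az": 0, "claw": 0}, {"tx": 1.9, "ty": 0.6, "tz": 0, "ax": 0, "ay": 0, "az": 0, "claw": 0}, {"tx": 0, "ty": 0, "tz": 0, "ax": 0, "ay": 0, "az": 0, "claw": 0}]' --newtons 20

```text
time_s: 24.7
tcp_pos: [0.5764, 0.2945, 0.0323]
eef_rot: [-180.0, 0.0, -160.8]
contact_force: [0.3, 0.4, -1.9]
gripper_width: 0.06
```

```bash
python3 st.py
```

```text
24.7 [576.4 294.5  32.3] [-180.      0.   -160.82] 60.0 [ 0.3  0.4 -1.9] j [  44.   29.  -16.    0.  -44. -115.]
```

Call:
step_arm --increments '[{"tx": 1.4, "ty": 0.5, "tz": 0, "ax": 0, "ay": 0, "az": 0, "claw": 0}, {"tx": 1.4, "ty": 0.5, "tz": 0, "ax": 0, "ay": 0, "az": 0, "claw": 0}, {"tx": 1.4, "ty": 0.5, "tz": 0, "ax": 0, "ay": 0, "az": 0, "claw": 0}, {"tx": 1.4, "ty": 0.5, "tz": 0, "ax": 0, "ay": 0, "az": 0, "claw": 0}, {"tx": 1.4, "ty": 0.5, "tz": 0, "ax": 0, "ay": 0, "az": 0, "claw": 0}, {"tx": 1, "ty": 0.3, "tz": 0, "ax": 0, "ay": 0, "az": 0, "claw": 0}, {"tx": 0, "ty": 0, "tz": 0, "ax": 0, "ay": 0, "az": 0, "claw": 0}]'

```text
time_s: 25.4
tcp_pos: [0.5802, 0.2957, 0.032]
eef_rot: [-179.9, -0.4, -160.9]
contact_force: [-16.8, -0.6, 10.1]
gripper_width: 0.0597
```

```bash
python3 st.py
```

```text
25.4 [580.2 295.7  32. ] [-179.94   -0.43 -160.86] 59.7 [-16.8  -0.6  10.1] j [  44.   30.  -15.   -0.  -45. -115.]
```

Call:
step_arm --increments '[{"tx": 0, "ty": 0, "tz": 0, "ax": 0, "ay": 0, "az": 0, "claw": 0.6}, {"tx": 0, "ty": 0, "tz": 0, "ax": 0, "ay": 0, "az": 0, "claw": 0.6}, {"tx": 0, "ty": 0, "tz": 0, "ax": 0, "ay": 0, "az": 0, "claw": 0.6}, {"tx": 0, "ty": 0, "tz": 35, "ax": 0, "ay": 0, "az": 0, "claw": 0.6}, {"tx": 0, "ty": 0, "tz": 45, "ax": 0, "ay": 0, "az": 0, "claw": 0.6}, {"tx": 6, "ty": -20, "tz": 35, "ax": 0, "ay": 0, "az": 0, "claw": 0.6}, {"tx": 6, "ty": -20, "tz": 35, "ax": 0, "ay": 0, "az": 0, "claw": 0.6}, {"tx": 6, "ty": -20, "tz": 35, "ax": 0, "ay": 0, "az": 0, "claw": 0.6}, {"tx": 6, "ty": -20, "tz": 35, "ax": 0, "ay": 0, "az": 0, "claw": 0.6}, {"tx": 6, "ty": -20, "tz": 35, "ax": 0, "ay": 0, "az": 0, "claw": 0.6}, {"tx": 0, "ty": 0, "tz": 0, "ax": 0, "ay": 0, "az": 0, "claw": 0.6}, {"tx": 0, "ty": 0, "tz": 0, "ax": 0, "ay": 0, "az": 0, "claw": 0.6}]'

```text
time_s: 26.6
tcp_pos: [0.6148, 0.1969, 0.2885]
eef_rot: [180.0, 0.1, -160.9]
contact_force: [1.1, 0.7, -1.1]
gripper_width: 0.0701
```

```bash
python3 st.py;python3 lk.py w7
```

```text
26.6 [614.8 196.9 288.5] [ 1.7995e+02  1.4000e-01 -1.6090e+02] 70.1 [ 1.1  0.7 -1.1] j [  35.   16.    0.   -0.  -74. -106.]
tab [624.2 107.5  64.4] [625.1 106.9] [ 8.4 24.2] 4.5 220
tab [662.7  12.8  64.5] [663.9  11.2] [16.2 24.5] 19.2 438
tab [643.2 110.   64.2] [643.9 109.6] [ 7.3 23.5] 19.6 207
tab [616.7 204.5  65.6] [617.6 204.5] [15.9 23.2] 19.3 342
tab [593.7 300.1  64.7] [594.3 301.4] [15.4 24.9] 18.1 374
blk [631.4 110.5  34.1] [635.1 109.5] [62.7 81. ] -79.7 2447
blk [659.7  15.2  34. ] [663.7  11. ] [60.7 64.4] -70.9 2369
blk [615.2 203.7  34.1] [617.2 204.5] [60. 65.] -70.7 2191
blk [592.2 298.3  34. ] [594.6 301.7] [60.3 66. ] -69.7 2198
blk [691.5 285.2  32.7] [692.5 284.2] [30.3 63.3] 26.3 306
```

front_1 has been knocked off its rear: its tab is now at (625,107) with yaw 4.5°. The other three are home. I regrip it and re-seat it.

Call:
step_arm --increments '[{"tx": -0.4, "ty": -18.4, "tz": -38, "ax": 0, "ay": 0, "az": -2.9, "claw": 0.56}, {"tx": -0.4, "ty": -18.4, "tz": -38, "ax": 0, "ay": 0, "az": -2.9, "claw": 0.56}, {"tx": -0.4, "ty": -18.4, "tz": -38, "ax": 0, "ay": 0, "az": -2.9, "claw": 0.56}, {"tx": -0.4, "ty": -18.4, "tz": -38, "ax": 0, "ay": 0, "az": -2.9, "claw": 0.56}, {"tx": -0.4, "ty": -18.4, "tz": -38, "ax": 0, "ay": 0, "az": -3, "claw": 0.56}, {"tx": 0, "ty": 0, "tz": 0, "ax": 0, "ay": 0, "az": 0, "claw": 0.56}, {"tx": 0, "ty": 0, "tz": 0, "ax": 0, "ay": 0, "az": 0, "claw": 0.56}, {"tx": 0, "ty": 0, "tz": 0, "ax": 0, "ay": 0, "az": 0, "claw": 0.56}]'

```text
time_s: 27.45
tcp_pos: [0.6131, 0.1064, 0.0984]
eef_rot: [180.0, 0.1, -175.3]
contact_force: [1.0, -0.3, 1.1]
gripper_width: 0.0684
```

```bash
python3 st.py
```

```text
27.45 [613.1 106.4  98.4] [ 1.7999e+02  9.0000e-02 -1.7532e+02] 68.4 [ 1.  -0.3  1.1] j [  28.   23.  -17.    0.  -50. -113.]
```

Call:
step_arm --increments '[{"tx": 0, "ty": -1.3, "tz": -30, "ax": 0, "ay": 0, "az": 0, "claw": 0.56}, {"tx": 0, "ty": 0, "tz": -30, "ax": 0, "ay": 0, "az": 0, "claw": 0.56}, {"tx": 0, "ty": 0, "tz": -7, "ax": 0, "ay": 0, "az": 0, "claw": 0.56}, {"tx": 0, "ty": 0, "tz": 0, "ax": 0, "ay": 0, "az": 0, "claw": 0.56}, {"tx": 0, "ty": 0, "tz": 0, "ax": 0, "ay": 0, "az": 0, "claw": 0}, {"tx": 0, "ty": 0, "tz": 0, "ax": 0, "ay": 0, "az": 0, "claw": 0}, {"tx": 0, "ty": 0, "tz": 0, "ax": 0, "ay": 0, "az": 0, "claw": 0}]' --newtons 20

```text
time_s: 28.15
tcp_pos: [0.6134, 0.1048, 0.0323]
eef_rot: [179.9, 0.2, -175.4]
contact_force: [-1.3, 3.0, 5.5]
gripper_width: 0.06
```

```bash
python3 st.py
```

```text
28.15 [613.4 104.8  32.3] [ 179.94    0.18 -175.38] 60.0 [-1.3  3.   5.5] j [  28.   27.  -20.    0.  -42. -113.]
```

Call:
step_arm --increments '[{"tx": 0, "ty": 0, "tz": 0.6, "ax": 0, "ay": 0, "az": 0, "claw": 0}, {"tx": -5, "ty": -1.5, "tz": 0, "ax": 0, "ay": 0, "az": 0, "claw": 0}, {"tx": -5, "ty": -1.5, "tz": 0, "ax": 0, "ay": 0, "az": 0, "claw": 0}, {"tx": 1.7, "ty": -2.1, "tz": 0, "ax": 0, "ay": 0, "az": 4.9, "claw": 0}, {"tx": 1.7, "ty": -2.1, "tz": 0, "ax": 0, "ay": 0, "az": 4.9, "claw": 0}, {"tx": 1.7, "ty": -2.1, "tz": 0, "ax": 0, "ay": 0, "az": 4.8, "claw": 0}, {"tx": 0, "ty": 0, "tz": 0, "ax": 0, "ay": 0, "az": 0, "claw": 0}, {"tx": 0, "ty": 0, "tz": 0, "ax": 0, "ay": 0, "az": 0, "claw": 0}]'

```text
time_s: 28.95
tcp_pos: [0.6075, 0.0949, 0.0323]
eef_rot: [180.0, 0.1, -160.8]
contact_force: [-0.8, 1.9, 11.0]
gripper_width: 0.0598
```

```bash
python3 st.py
```

```text
28.95 [607.5  94.9  32.3] [ 1.8000e+02  9.0000e-02 -1.6078e+02] 59.8 [-0.8  1.9 11. ] j [ 27.  27. -21.   0. -42. -98.]
```

Call:
step_arm --increments '[{"tx": 0, "ty": 0, "tz": 2.2, "ax": 0, "ay": 0, "az": 0, "claw": 0}, {"tx": 2.8, "ty": 1, "tz": 0, "ax": 0, "ay": 0, "az": 0, "claw": 0}, {"tx": 2.8, "ty": 1, "tz": 0, "ax": 0, "ay": 0, "az": 0, "claw": 0}, {"tx": 1.9, "ty": 0.7, "tz": 0, "ax": 0, "ay": 0, "az": 0, "claw": 0}, {"tx": 1.9, "ty": 0.7, "tz": 0, "ax": 0, "ay": 0, "az": 0, "claw": 0}, {"tx": 1.9, "ty": 0.7, "tz": 0, "ax": 0, "ay": 0, "az": 0, "claw": 0}, {"tx": 1.9, "ty": 0.6, "tz": 0, "ax": 0, "ay": 0, "az": 0, "claw": 0}, {"tx": 0, "ty": 0, "tz": 0, "ax": 0, "ay": 0, "az": 0, "claw": 0}]'

```text
time_s: 29.75
tcp_pos: [0.6207, 0.0995, 0.0331]
eef_rot: [-180.0, 0.0, -160.8]
contact_force: [-0.6, -0.5, -2.2]
gripper_width: 0.0597
```

```bash
python3 st.py
```

```text
29.75 [620.7  99.5  33.1] [-180.      0.   -160.82] 59.7 [-0.6 -0.5 -2.2] j [ 27.  28. -19.   0. -43. -98.]
```

Call:
step_arm --increments '[{"tx": 1.4, "ty": 0.5, "tz": 0, "ax": 0, "ay": 0, "az": 0, "claw": 0}, {"tx": 1.4, "ty": 0.5, "tz": -0.4, "ax": 0, "ay": 0, "az": 0, "claw": 0}, {"tx": 1.4, "ty": 0.5, "tz": 0, "ax": 0, "ay": 0, "az": 0, "claw": 0}, {"tx": 1.4, "ty": 0.5, "tz": 0, "ax": 0, "ay": 0, "az": 0, "claw": 0}, {"tx": 1.4, "ty": 0.5, "tz": 0, "ax": 0, "ay": 0, "az": 0, "claw": 0}, {"tx": 1.4, "ty": 0.5, "tz": 0, "ax": 0, "ay": 0, "az": 0, "claw": 0}, {"tx": 1.4, "ty": 0.5, "tz": 0, "ax": 0, "ay": 0, "az": 0, "claw": 0}, {"tx": 0, "ty": 0, "tz": 0, "ax": 0, "ay": 0, "az": 0, "claw": 0}]'

```text
time_s: 30.55
tcp_pos: [0.6265, 0.1015, 0.0323]
eef_rot: [-180.0, -0.4, -160.9]
contact_force: [-13.2, -1.5, 7.7]
gripper_width: 0.0599
```

```bash
python3 st.py
```

```text
30.55 [626.5 101.5  32.3] [-180.     -0.43 -160.86] 59.9 [-13.2  -1.5   7.7] j [ 27.  29. -18.  -0. -44. -98.]
```

Call:
step_arm --increments '[{"tx": 0, "ty": 0, "tz": 0, "ax": 0, "ay": 0, "az": 0, "claw": 0.6}, {"tx": 0, "ty": 0, "tz": 0, "ax": 0, "ay": 0, "az": 0, "claw": 0.6}, {"tx": 0, "ty": 0, "tz": 0, "ax": 0, "ay": 0, "az": 0, "claw": 0.6}, {"tx": 0, "ty": 0, "tz": 35, "ax": 0, "ay": 0, "az": 0, "claw": 0.6}, {"tx": 0, "ty": 0, "tz": 45, "ax": 0, "ay": 0, "az": 0, "claw": 0.6}, {"tx": 0, "ty": 8, "tz": 35, "ax": 0, "ay": 0, "az": 0, "claw": 0.6}, {"tx": 0, "ty": 8, "tz": 35, "ax": 0, "ay": 0, "az": 0, "claw": 0.6}, {"tx": 0, "ty": 8, "tz": 35, "ax": 0, "ay": 0, "az": 0, "claw": 0.6}, {"tx": 0, "ty": 8, "tz": 35, "ax": 0, "ay": 0, "az": 0, "claw": 0.6}, {"tx": 0, "ty": 8, "tz": 35, "ax": 0, "ay": 0, "az": 0, "claw": 0.6}, {"tx": 0, "ty": 0, "tz": 0, "ax": 0, "ay": 0, "az": 0, "claw": 0.6}, {"tx": 0, "ty": 0, "tz": 0, "ax": 0, "ay": 0, "az": 0, "claw": 0.6}]'

```text
time_s: 31.75
tcp_pos: [0.6307, 0.1434, 0.2888]
eef_rot: [180.0, 0.1, -160.8]
contact_force: [-0.8, 0.6, -0.7]
gripper_width: 0.0699
```

```bash
python3 st.py;python3 lk.py w8
```

```text
31.75 [630.7 143.4 288.8] [ 1.7996e+02  1.5000e-01 -1.6080e+02] 69.9 [-0.8  0.6 -0.7] j [  30.   17.    1.   -0.  -74. -101.]
tab [663.   12.1  64.7] [664.1  10.8] [16.5 24.3] 19.1 416
tab [639.6 107.6  65.2] [640.5 107.7] [15.2 23.9] 19.5 356
tab [616.9 204.   65.2] [617.5 204.6] [15.8 24.1] 18.8 362
tab [594.4 299.7  64.3] [594.7 301.5] [16.2 25.2] 19.1 410
blk [660.6  13.6  34. ] [664.   10.8] [60.9 64.5] -70.8 2314
blk [638.6 107.4  34.3] [640.7 107.5] [60.5 65.4] -70.6 2237
blk [615.  202.7  34.1] [617.3 204.7] [60.6 64.7] -70.7 2163
blk [592.7 296.4  33.8] [594.5 301.6] [60.7 64.9] -69.6 2197
```

All four fronts are home: tab pairs about 16 x 24 mm, yaw about 19°. Now the clips.

Call:
step_arm --increments '[{"tx": -21, "ty": -30, "tz": 0, "ax": 0, "ay": 0, "az": 7.5, "claw": 1}, {"tx": -21, "ty": -30, "tz": 0, "ax": 0, "ay": 0, "az": 7.5, "claw": 1}, {"tx": -21, "ty": -30, "tz": 0, "ax": 0, "ay": 0, "az": 7.5, "claw": 1}, {"tx": -21, "ty": -30, "tz": 0, "ax": 0, "ay": 0, "az": 7.5, "claw": 1}, {"tx": -21, "ty": -30, "tz": 0, "ax": 0, "ay": 0, "az": 7.5, "claw": 1}, {"tx": -21, "ty": -30, "tz": 0, "ax": 0, "ay": 0, "az": 7.5, "claw": 1}, {"tx": -21, "ty": -30, "tz": 0, "ax": 0, "ay": 0, "az": 7.5, "claw": 1}, {"tx": -21, "ty": -30, "tz": 0, "ax": 0, "ay": 0, "az": 7.5, "claw": 1}, {"tx": -21, "ty": -30, "tz": 0, "ax": 0, "ay": 0, "az": 7.5, "claw": 1}, {"tx": 0, "ty": 0, "tz": 0, "ax": 0, "ay": 0, "az": 0, "claw": 1}, {"tx": 0, "ty": 0, "tz": 0, "ax": 0, "ay": 0, "az": 0, "claw": 1}]'

```text
time_s: 32.9
tcp_pos: [0.4405, -0.1278, 0.287]
eef_rot: [179.9, -0.0, -93.5]
contact_force: [-0.1, 0.8, 0.3]
gripper_width: 0.0875
```

```bash
python3 st.py
cat > ck.py <<'E'
from h import *
import sys
c=cap("wrist"); n=sys.argv[1]; cv2.imwrite(f"pics/{n}.png",c["image"]); np.savez(n+".npz",**c)
for b in blobs(c,.108,.145,80,(.36,.52,-.36,-.1)): print("handle",*b)
for b in blobs(c,.06,.07,60,(.40,.47,-.36,-.1)): print("railtop",*b)
E
python3 ck.py w9
```

```text
32.9 [ 440.5 -127.8  287. ] [179.94  -0.   -93.5 ] 87.5 [-0.1  0.8  0.3] j [  9.  -2. -21.  -0. -71. -12.]
handle [ 456.7 -297.7  123.5] [ 457.  -299.8] [14.  23.3] -4.6 632
handle [ 404.5 -294.4  123.7] [ 404.4 -296.5] [14.9 23.4] -3.2 634
handle [ 459.9 -256.   124.5] [ 460.  -256.3] [14.6 23.5] -4.2 624
handle [ 407.  -252.4  124.7] [ 407.3 -252.7] [14.8 23.5] -1.9 603
handle [ 462.5 -216.8  124.6] [ 462.2 -216.9] [14.5 23.6] -5.8 542
handle [ 409.7 -213.2  124.8] [ 409.9 -213.5] [14.8 23.4] -3.9 535
handle [ 465.4 -176.   124.8] [ 465.5 -175.6] [14.3 23.5] -4.5 486
handle [ 412.5 -172.5  124.5] [ 412.3 -172. ] [14.4 23.4] -4.0 483
railtop [ 431.7 -283.    65.9] [ 432.1 -282.4] [24.  27.8] 82.4 401
railtop [ 434.5 -238.    66. ] [ 434.8 -237.4] [20.2 27. ] 84.2 285
railtop [ 427.6 -215.6   64.5] [ 428.2 -215.8] [ 4.2 17.9] -3.8 70
railtop [ 437.6 -194.5   66. ] [ 437.6 -194.4] [21.  22.4] -3.6 279
railtop [ 440.2 -153.2   66.3] [ 440.2 -154.2] [13.2 15. ] 86.6 156
```

View pics/w9.png

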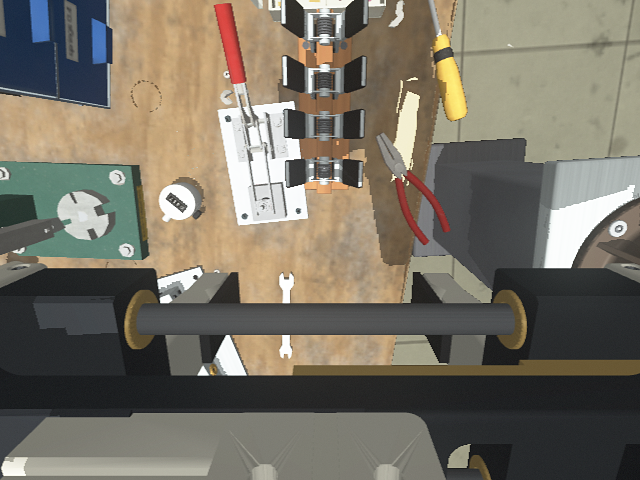

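Call:
step_arm --increments '[{"tx": -2.5, "ty": -46.5, "tz": 0, "ax": 0, "ay": 0, "az": -0.3, "claw": 1}, {"tx": 0, "ty": 0, "tz": -40, "ax": 0, "ay": 0, "az": 0, "claw": 1}, {"tx": 0, "ty": 0, "tz": -40, "ax": 0, "ay": 0, "az": 0, "claw": 1}, {"tx": 0, "ty": 0, "tz": -40, "ax": 0, "ay": 0, "az": 0, "claw": 1}, {"tx": 0, "ty": 0, "tz": -30, "ax": 0, "ay": 0, "az": 0, "claw": 1}, {"tx": 0, "ty": 0, "tz": -17, "ax": 0, "ay": 0, "az": 0, "claw": 1}, {"tx": 0, "ty": 0, "tz": 0, "ax": 0, "ay": 0, "az": 0, "claw": 1}, {"tx": 0, "ty": 0, "tz": 0, "ax": 0, "ay": 0, "az": 0, "claw": 1}]' --newtons 25

```text
time_s: 33.75
tcp_pos: [0.4393, -0.1732, 0.1207]
eef_rot: [179.9, -0.0, -93.6]
contact_force: [-0.3, -0.4, 0.5]
gripper_width: 0.0876
```

```bash
python3 st.py
```

```text
33.75 [ 439.3 -173.2  120.7] [ 1.7994e+02 -3.0000e-02 -9.3590e+01] 87.6 [-0.3 -0.4  0.5] j [  2.   9. -34.   0. -47.  -6.]
```

Call:
step_arm --increments '[{"tx": 0, "ty": -1, "tz": 0, "ax": 0, "ay": 0, "az": 0, "claw": 0.4}, {"tx": 0, "ty": 0, "tz": 0, "ax": 0, "ay": 0, "az": 0, "claw": 0.2}, {"tx": 0, "ty": 0, "tz": 0, "ax": 0, "ay": 0, "az": 0, "claw": 0}, {"tx": 0, "ty": 0, "tz": 0, "ax": 0, "ay": 0, "az": 0, "claw": -0.12}, {"tx": 0, "ty": 0, "tz": 0, "ax": 0, "ay": 0, "az": 0, "claw": -0.12}, {"tx": 0, "ty": 0, "tz": 0, "ax": 0, "ay": 0, "az": 0, "claw": -0.12}, {"tx": 0, "ty": 0, "tz": 0, "ax": 0, "ay": 0, "az": 0, "claw": -0.12}]'

```text
time_s: 34.45
tcp_pos: [0.4387, -0.1746, 0.1208]
eef_rot: [-180.0, 0.0, -93.6]
contact_force: [-0.2, 0.2, -0.6]
gripper_width: 0.0405
```

```bash
python3 st.py
python3 - <<'E'
from h import *
c=cap("wrist"); cv2.imwrite("pics/w10.png",c["image"])
E
```

```text
34.45 [ 438.7 -174.6  120.8] [-180.      0.    -93.62] 40.5 [-0.2  0.2 -0.6] j [  2.   9. -34.  -0. -47.  -6.]
```

View pics/w10.png

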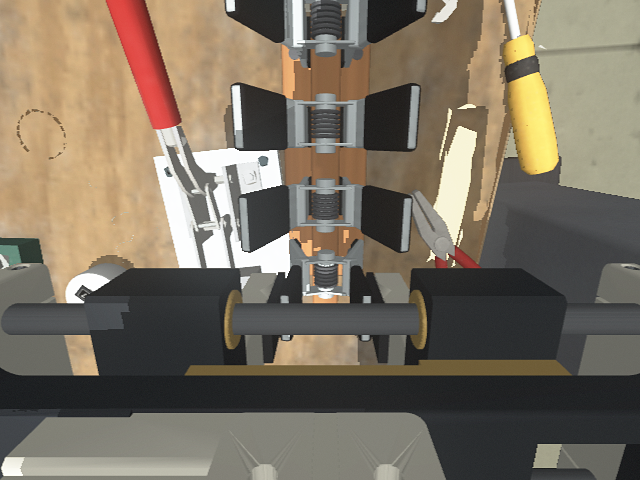

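Call:
step_arm --increments '[{"tx": 0, "ty": 0, "tz": 10, "ax": 0, "ay": 0, "az": 0, "claw": -0.12}, {"tx": 0, "ty": 0, "tz": 20, "ax": 0, "ay": 0, "az": 0, "claw": -0.12}, {"tx": 0, "ty": 0, "tz": 40, "ax": 0, "ay": 0, "az": 0, "claw": -0.12}, {"tx": 0, "ty": 0, "tz": 40, "ax": 0, "ay": 0, "az": 0, "claw": -0.12}, {"tx": 32, "ty": 26.4, "tz": 0, "ax": 0, "ay": 0, "az": 3.3, "claw": -0.12}, {"tx": 32, "ty": 26.4, "tz": 0, "ax": 0, "ay": 0, "az": 3.3, "claw": -0.12}, {"tx": 32, "ty": 26.4, "tz": 0, "ax": 0, "ay": 0, "az": 3.3, "claw": -0.12}, {"tx": 32, "ty": 26.4, "tz": 0, "ax": 0, "ay": 0, "az": 3.3, "claw": -0.12}, {"tx": 32, "ty": 26.4, "tz": 0, "ax": 0, "ay": 0, "az": 3.2, "claw": -0.12}, {"tx": 32, "ty": 26.4, "tz": 0, "ax": 0, "ay": 0, "az": 3.2, "claw": -0.12}, {"tx": 32, "ty": 26.4, "tz": 0, "ax": 0, "ay": 0, "az": 3.2, "claw": -0.12}, {"tx": 0, "ty": 0, "tz": 0, "ax": 0, "ay": 0, "az": 0, "claw": -0.12}]'

```text
time_s: 35.7
tcp_pos: [0.6657, 0.0131, 0.2299]
eef_rot: [180.0, -0.0, -70.6]
contact_force: [-0.8, -0.6, -1.0]
gripper_width: 0.0386
```

Call:
step_arm --increments '[{"tx": 0, "ty": 0, "tz": -20, "ax": 0, "ay": 0, "az": 0, "claw": -0.12}, {"tx": 0, "ty": 0, "tz": 0, "ax": 0, "ay": 0, "az": 0, "claw": -0.12}, {"tx": 0, "ty": 0, "tz": 0, "ax": 0, "ay": 0, "az": 0, "claw": -0.12}]'

```text
time_s: 36.0
tcp_pos: [0.6624, 0.0099, 0.2111]
eef_rot: [179.9, -0.0, -70.8]
contact_force: [-0.5, -0.2, -0.0]
gripper_width: 0.0388
```

```bash
python3 st.py
python3 - <<'E'
from h import *
for n in ["scene"]:
    c=cap(n); s=r.get_state(); u,v=map(int,proj(c,s["tcp_pos"])); print(u,v)
    a=c["image"][max(v-110,0):v+140,max(u-160,0):u+160]; cv2.imwrite("pics/s11.png",cv2.resize(a,None,fx=2.4,fy=2.4,interpolation=cv2.INTER_CUBIC)); print(a.shape)
E
```

```text
36.0 [662.4   9.9 211.1] [ 1.7994e+02 -1.0000e-02 -7.0820e+01] 38.8 [-0.5 -0.2 -0. ] j [ 18.  21.  -4.   0. -66.   1.]
337 172
(250, 320, 3)
```

View pics/s11.png

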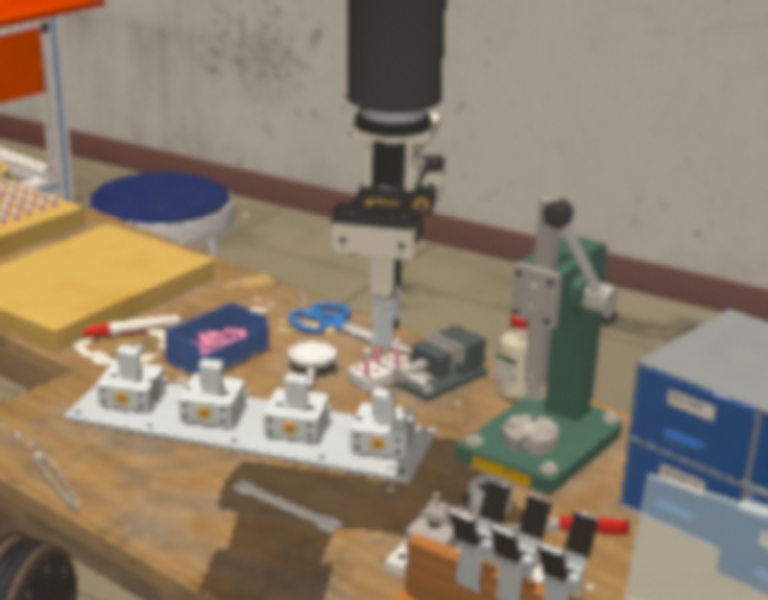

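```bash
cat > bar.py <<'E'
from h import *
c=cap("wrist"); W=world(c); s=r.get_state(); t=s["tcp_pos"]; P=W-t; m=(c["depth"]>0)&(np.hypot(P[...,0],P[...,1])<.035)&(P[...,2]<-.015)&(P[...,2]>-.12)
a=np.radians(s["eef_rot"][2]+90); lx=P[...,0]*np.cos(a)+P[...,1]*np.sin(a); ly=-P[...,0]*np.sin(a)+P[...,1]*np.cos(a)
for lo in range(-120,-15,8):
    k=m&(P[...,2]*1000>=lo)&(P[...,2]*1000<lo+8)
    if k.sum()>3: print(lo,k.sum(),"lx",np.round(np.percentile(lx[k]*1000,[2,50,98]),1),"ly",np.round(np.percentile(ly[k]*1000,[2,50,98]),1))
E
python3 bar.py
```

```text
-80 105 lx [-25.7 -20.4  25.1] ly [-10.8  -5.8   9.3]
-72 204 lx [-24.5  16.8  23.9] ly [-10.9  -7.8   7.5]
-64 154 lx [-22.  -17.8  21.3] ly [-10.6  -6.6   2.2]
-56 102 lx [-19.2  14.2  18.6] ly [-10.9  -9.9  -4.4]
-48 276 lx [-15.9   0.9  15.3] ly [-13.2  -9.4   9.7]
-40 1658 lx [-13.2  -0.2  12.8] ly [-12.3  -1.   12.4]
-32 71 lx [-17.4 -12.4  16.6] ly [-10.8 -10.2   6.9]
-24 281 lx [-21.8  12.1  21.7] ly [-11.3  -9.1   7.6]
-16 42 lx [-22.6 -12.7  22.6] ly [-11.4  -8.8   3.7]
```

Call:
step_arm --increments '[{"tx": 0.5, "ty": 0, "tz": -30, "ax": 0, "ay": 0, "az": 0, "claw": -0.12}, {"tx": 0, "ty": 0, "tz": -30, "ax": 0, "ay": 0, "az": 0, "claw": -0.12}, {"tx": 0, "ty": 0, "tz": -20, "ax": 0, "ay": 0, "az": 0, "claw": -0.12}, {"tx": 0, "ty": 0, "tz": -15, "ax": 0, "ay": 0, "az": 0, "claw": -0.12}, {"tx": 0, "ty": 0, "tz": 0, "ax": 0, "ay": 0, "az": 0, "claw": -0.12}, {"tx": 0, "ty": 0, "tz": 0, "ax": 0, "ay": 0, "az": 0, "claw": -0.12}]'

```text
time_s: 36.7
tcp_pos: [0.6639, 0.0102, 0.1169]
eef_rot: [-179.9, -0.0, -70.8]
contact_force: [0.9, -0.2, -0.1]
gripper_width: 0.0387
```

```bash
python3 st.py; python3 bar.py
```

```text
36.7 [663.9  10.2 116.9] [-1.7994e+02 -2.0000e-02 -7.0810e+01] 38.7 [ 0.9 -0.2 -0.1] j [ 18.  25. -10.   0. -55.   1.]
-120 22 lx [-34.4  -7.9  10.6] ly [-33.9 -31.2  -5.2]
-112 311 lx [-33.4  -1.1  16.9] ly [-34.4 -30.7  -5.2]
-104 164 lx [-16.9   9.3  34.8] ly [-30.  -29.7   8.5]
-96 193 lx [-32.5  -8.1  17. ] ly [-30.  -29.6   5.4]
-88 3013 lx [-28.6   1.   29.2] ly [-29.6 -16.2  16.9]
-80 387 lx [-25.6  -0.3  24.7] ly [-12.1  -7.9  10.9]
-72 291 lx [-24.4  -0.3  23.5] ly [-12.1 -10.1   6.7]
-64 242 lx [-21.8   0.6  21.2] ly [-12.1 -10.4   1.2]
-56 310 lx [-19.1   4.5  18.3] ly [-12.  -10.   10.4]
-48 288 lx [-16.    0.3  15.3] ly [-13.2  -9.5   9.6]
-40 1652 lx [-13.2  -0.3  12.8] ly [-12.2  -1.1  12.3]
-32 66 lx [-16.7 -13.2  16.2] ly [-11.  -10.2   2.4]
-24 282 lx [-22.   12.   21.5] ly [-11.4  -9.2   7.5]
-16 51 lx [-21.4 -12.7  22.9] ly [-11.2  -9.3   4.6]
```

Call:
step_arm --increments '[{"tx": 0, "ty": 0, "tz": 0, "ax": 0, "ay": 0, "az": 0, "claw": 0.02}, {"tx": 0, "ty": 0, "tz": 0, "ax": 0, "ay": 0, "az": 0, "claw": 0.15}, {"tx": 0, "ty": 0, "tz": 0, "ax": 0, "ay": 0, "az": 0, "claw": 0.25}, {"tx": 0, "ty": 0, "tz": 0, "ax": 0, "ay": 0, "az": 0, "claw": 0.35}, {"tx": 0, "ty": 0, "tz": 0, "ax": 0, "ay": 0, "az": 0, "claw": 0.5}, {"tx": 0, "ty": 0, "tz": 0, "ax": 0, "ay": 0, "az": 0, "claw": 0.8}, {"tx": 0, "ty": 0, "tz": 0, "ax": 0, "ay": 0, "az": 0, "claw": 1}, {"tx": 0, "ty": 0, "tz": 0, "ax": 0, "ay": 0, "az": 0, "claw": 1}, {"tx": 0, "ty": 0, "tz": 0, "ax": 0, "ay": 0, "az": 0, "claw": 1}]'

```text
time_s: 37.65
tcp_pos: [0.6632, 0.0102, 0.1158]
eef_rot: [180.0, -0.0, -70.8]
contact_force: [0.1, 0.2, -0.3]
gripper_width: 0.0866
```

```bash
python3 st.py; python3 bar.py
```

```text
37.65 [663.2  10.2 115.8] [179.99  -0.   -70.82] 86.6 [ 0.1  0.2 -0.3] j [ 18.  25. -10.   0. -55.   1.]
-112 334 lx [-34.4  -2.5  15.4] ly [-34.5 -30.8  -2.6]
-104 117 lx [-16.5   3.4  34.8] ly [-30.3 -30.    4.8]
-96 174 lx [-31.5  -5.4  16. ] ly [-30.3 -29.9   4. ]
-88 3349 lx [-27.9   0.5  29.7] ly [-29.9 -15.   22.4]
-80 196 lx [-24.8   1.5  24.7] ly [-26.2 -11.9  -0.3]
-72 153 lx [-11.8   1.2  14.5] ly [-12.3 -11.7  -9.9]
-64 284 lx [-11.5   1.1  13.7] ly [-12.3  -9.9  10.4]
-56 373 lx [-11.4   1.7  13.6] ly [-12.2 -10.4   8.9]
-48 106 lx [-12.3  -8.8  14.6] ly [-10.6  -9.7   9.4]
-40 430 lx [-12.8  -0.3  14.8] ly [-13.   -9.3   9.7]
-32 2131 lx [-15.6   1.   17.6] ly [-12.1  -0.8  11.4]
-24 470 lx [-20.9  17.6  22.7] ly [-11.3  -4.    7.6]
-16 72 lx [-19.5 -17.4  23.7] ly [-11.   -4.5   5. ]
```

Clip 1 is seated: its barrel moved up about 8 mm on release, so the origin is about 87 mm above the bench, well in range. Next is clip B for front_1.

Call:
step_arm --increments '[{"tx": 0, "ty": 0, "tz": 30, "ax": 0, "ay": 0, "az": 0, "claw": 1}, {"tx": 0, "ty": 0, "tz": 40, "ax": 0, "ay": 0, "az": 0, "claw": 1}, {"tx": 0, "ty": 0, "tz": 40, "ax": 0, "ay": 0, "az": 0, "claw": 1}, {"tx": -28.4, "ty": -28.2, "tz": 0, "ax": 0, "ay": 0, "az": -2.9, "claw": 1}, {"tx": -28.4, "ty": -28.2, "tz": 0, "ax": 0, "ay": 0, "az": -2.9, "claw": 1}, {"tx": -28.4, "ty": -28.2, "tz": 0, "ax": 0, "ay": 0, "az": -2.9, "claw": 1}, {"tx": -28.4, "ty": -28.2, "tz": 0, "ax": 0, "ay": 0, "az": -2.9, "claw": 1}, {"tx": -28.4, "ty": -28.2, "tz": 0, "ax": 0, "ay": 0, "az": -2.9, "claw": 1}, {"tx": -28.4, "ty": -28.2, "tz": 0, "ax": 0, "ay": 0, "az": -2.9, "claw": 1}, {"tx": -28.4, "ty": -28.2, "tz": 0, "ax": 0, "ay": 0, "az": -2.9, "claw": 1}, {"tx": -28.4, "ty": -28.2, "tz": 0, "ax": 0, "ay": 0, "az": -2.6, "claw": 1}, {"tx": 0, "ty": 0, "tz": 0, "ax": 0, "ay": 0, "az": 0, "claw": 1}]'

```text
time_s: 38.9
tcp_pos: [0.4329, -0.2173, 0.2261]
eef_rot: [180.0, 0.0, -94.0]
contact_force: [0.9, 0.5, 0.7]
gripper_width: 0.0876
```

Call:
step_arm --increments '[{"tx": 0, "ty": 0, "tz": 0, "ax": 0, "ay": 0, "az": 0, "claw": 1}, {"tx": 0, "ty": 0, "tz": 0, "ax": 0, "ay": 0, "az": 0, "claw": 1}]'

```text
time_s: 39.1
tcp_pos: [0.4366, -0.2152, 0.226]
eef_rot: [-180.0, -0.0, -93.7]
contact_force: [0.2, -0.3, -0.4]
gripper_width: 0.0876
```

```bash
python3 st.py; python3 ck.py w12
```

```text
39.1 [ 436.6 -215.2  226. ] [-179.96   -0.    -93.69] 87.6 [ 0.2 -0.3 -0.4] j [ -3.   3. -24.   0. -62.  -1.]
handle [ 506.9 -347.   128. ] [ 506.7 -346.3] [10.3 27.2] 8.7 1247
handle [ 457.1 -300.5  124.7] [ 456.9 -300.5] [14.8 23.2] -3.9 863
handle [ 404.2 -296.9  124.7] [ 404.2 -297. ] [14.6 23.2] -3.7 860
handle [ 460.  -257.2  124.7] [ 460.  -256.6] [14.6 23.8] -4.6 746
handle [ 407.1 -253.7  124.6] [ 407.  -253.1] [14.7 23.6] -5.0 758
handle [ 462.6 -218.3  124.6] [ 462.7 -217.3] [14.4 23.6] -7.4 682
handle [ 409.7 -214.7  124.5] [ 409.9 -213.7] [14.9 23.7] -3.8 689
railtop [ 429.6 -316.8   66.4] [ 429.6 -316. ] [ 8.8 15.1] 86.1 173
railtop [ 438.7 -300.3   63.6] [ 438.4 -300.3] [ 3.6 18.1] -4.3 91
railtop [ 422.2 -299.1   64.3] [ 422.7 -299.3] [ 4.4 18.2] -4.2 102
railtop [ 432.3 -275.9   66. ] [ 432.3 -276. ] [24.9 26.4] 86.3 493
railtop [ 442.3 -252.7   62.5] [ 441.8 -252.6] [ 4.5 16.9] -0.9 68
railtop [ 425.3 -251.8   63.5] [ 425.8 -251.7] [ 3.7 16.7] -3.4 66
railtop [ 435.4 -230.1   65.9] [ 435.2 -230.6] [19.5 27.2] 85.6 317
railtop [ 439.1 -171.7   66.3] [ 438.9 -172.2] [15.5 49.3] -4.1 792
```

Call:
step_arm --increments '[{"tx": -0.3, "ty": -0.5, "tz": -40, "ax": 0, "ay": 0, "az": 0, "claw": 1}, {"tx": 0, "ty": 0, "tz": -40, "ax": 0, "ay": 0, "az": 0, "claw": 1}, {"tx": 0, "ty": 0, "tz": -25.5, "ax": 0, "ay": 0, "az": 0, "claw": 1}, {"tx": 0, "ty": 0, "tz": 0, "ax": 0, "ay": 0, "az": 0, "claw": 1}, {"tx": 0, "ty": 0, "tz": 0, "ax": 0, "ay": 0, "az": 0, "claw": 0.4}, {"tx": 0, "ty": 0, "tz": 0, "ax": 0, "ay": 0, "az": 0, "claw": 0.2}, {"tx": 0, "ty": 0, "tz": 0, "ax": 0, "ay": 0, "az": 0, "claw": 0}, {"tx": 0, "ty": 0, "tz": 0, "ax": 0, "ay": 0, "az": 0, "claw": -0.12}, {"tx": 0, "ty": 0, "tz": 0, "ax": 0, "ay": 0, "az": 0, "claw": -0.12}, {"tx": 0, "ty": 0, "tz": 0, "ax": 0, "ay": 0, "az": 0, "claw": -0.12}, {"tx": 0, "ty": 0, "tz": 0, "ax": 0, "ay": 0, "az": 0, "claw": -0.12}]'

```text
time_s: 40.25
tcp_pos: [0.4358, -0.2159, 0.1204]
eef_rot: [-180.0, 0.0, -93.7]
contact_force: [0.3, 0.9, -0.3]
gripper_width: 0.0406
```

```bash
python3 st.py
```

```text
40.25 [ 435.8 -215.9  120.4] [-179.98    0.    -93.72] 40.6 [ 0.3  0.9 -0.3] j [ -3.  10. -32.  -0. -48.  -1.]
```

Call:
step_arm --increments '[{"tx": 0, "ty": 0, "tz": 20, "ax": 0, "ay": 0, "az": 0, "claw": -0.12}, {"tx": 0, "ty": 0, "tz": 45, "ax": 0, "ay": 0, "az": 0, "claw": -0.12}, {"tx": 0, "ty": 0, "tz": 45, "ax": 0, "ay": 0, "az": 0, "claw": -0.12}, {"tx": 22.7, "ty": 35.9, "tz": 0, "ax": 0, "ay": 0, "az": 2.5, "claw": -0.12}, {"tx": 22.7, "ty": 35.9, "tz": 0, "ax": 0, "ay": 0, "az": 2.5, "claw": -0.12}, {"tx": 22.7, "ty": 35.9, "tz": 0, "ax": 0, "ay": 0, "az": 2.5, "claw": -0.12}, {"tx": 22.7, "ty": 35.9, "tz": 0, "ax": 0, "ay": 0, "az": 2.5, "claw": -0.12}, {"tx": 22.7, "ty": 35.9, "tz": 0, "ax": 0, "ay": 0, "az": 2.5, "claw": -0.12}, {"tx": 22.7, "ty": 35.9, "tz": 0, "ax": 0, "ay": 0, "az": 2.6, "claw": -0.12}, {"tx": 22.7, "ty": 35.9, "tz": 0, "ax": 0, "ay": 0, "az": 2.6, "claw": -0.12}, {"tx": 22.7, "ty": 35.9, "tz": 0, "ax": 0, "ay": 0, "az": 2.6, "claw": -0.12}, {"tx": 22.7, "ty": 35.9, "tz": 0, "ax": 0, "ay": 0, "az": 2.6, "claw": -0.12}]'

```text
time_s: 41.45
tcp_pos: [0.6407, 0.1088, 0.2301]
eef_rot: [180.0, -0.0, -70.7]
contact_force: [0.8, 0.3, -0.1]
gripper_width: 0.0389
```

Call:
step_arm --increments '[{"tx": 0, "ty": 0, "tz": -20, "ax": 0, "ay": 0, "az": 0, "claw": -0.12}, {"tx": 0, "ty": 0, "tz": 0, "ax": 0, "ay": 0, "az": 0, "claw": -0.12}, {"tx": 0, "ty": 0, "tz": 0, "ax": 0, "ay": 0, "az": 0, "claw": -0.12}]'

```text
time_s: 41.75
tcp_pos: [0.6395, 0.1067, 0.2098]
eef_rot: [179.9, -0.0, -70.8]
contact_force: [1.2, -0.4, -0.9]
gripper_width: 0.0385
```

```bash
python3 st.py; python3 bar.py; python3 lk.py w13
```

```text
41.75 [639.5 106.7 209.8] [ 1.7989e+02 -2.0000e-02 -7.0830e+01] 38.5 [ 1.2 -0.4 -0.9] j [ 27.  19.  -6.   0. -65.  -8.]
-80 123 lx [-26.7  18.7  24. ] ly [-12.5  -7.6   7.9]
-72 220 lx [-25.4 -18.4  22.3] ly [-12.4  -8.5   5.6]
-64 149 lx [-22.6 -18.7  20.1] ly [-12.3  -8.7   1.2]
-56 103 lx [-20.  -15.1  17.6] ly [-12.  -11.1  -5. ]
-48 364 lx [-16.1   0.1  14.5] ly [-14.2 -10.3   8.6]
-40 1590 lx [-13.9  -1.   12.5] ly [-13.2  -2.2  11.3]
-32 85 lx [-17.7  11.7  16. ] ly [-11.9 -10.9   7.4]
-24 304 lx [-22.1  11.7  22. ] ly [-11.9  -9.    7.5]
-16 43 lx [-24.5  12.1  22.3] ly [-11.8 -10.1   5.2]
tab [672.2  11.9  59.8] [671.6  11.7] [ 4.8 17.9] 19.2 120
tab [656.    6.2  61.3] [656.9   6.8] [ 4.2 18.1] 19.9 95
tab [641.6 106.   65.4] [641.2 107.2] [15.9 24.7] 18.9 546
tab [615.2 212.   66. ] [615.2 212.1] [ 7.6 15.4] -73.2 116
blk [671.7 -12.6  34.1] [671.  -11.8] [13.4 61.3] -70.9 924
blk [657.9  29.2  34.3] [657.8  28.5] [20.7 64.3] -70.9 1527
blk [641.8 102.3  34.2] [640.7 106.4] [60.1 63.9] -68.7 3083
blk [615.3 184.1  33.6] [613.8 183.2] [16.4 44.4] -78.4 378
```

Call:
step_arm --increments '[{"tx": 1.5, "ty": 1, "tz": -30, "ax": 0, "ay": 0, "az": 0, "claw": -0.12}, {"tx": 0, "ty": 0, "tz": -30, "ax": 0, "ay": 0, "az": 0, "claw": -0.12}, {"tx": 0, "ty": 0, "tz": -20, "ax": 0, "ay": 0, "az": 0, "claw": -0.12}, {"tx": 0, "ty": 0, "tz": -14, "ax": 0, "ay": 0, "az": 0, "claw": -0.12}, {"tx": 0, "ty": 0, "tz": 0, "ax": 0, "ay": 0, "az": 0, "claw": -0.12}, {"tx": 0, "ty": 0, "tz": 0, "ax": 0, "ay": 0, "az": 0, "claw": -0.12}]'

```text
time_s: 42.45
tcp_pos: [0.6422, 0.108, 0.1175]
eef_rot: [-179.9, -0.0, -70.8]
contact_force: [0.5, 1.3, -1.1]
gripper_width: 0.0381
```

```bash
python3 st.py
```

```text
42.45 [642.2 108.  117.5] [-1.7992e+02 -2.0000e-02 -7.0820e+01] 38.1 [ 0.5  1.3 -1.1] j [ 27.  24. -12.   0. -54.  -8.]
```

Call:
step_arm --increments '[{"tx": 0, "ty": 0, "tz": 0, "ax": 0, "ay": 0, "az": 0, "claw": 0.02}, {"tx": 0, "ty": 0, "tz": 0, "ax": 0, "ay": 0, "az": 0, "claw": 0.15}, {"tx": 0, "ty": 0, "tz": 0, "ax": 0, "ay": 0, "az": 0, "claw": 0.25}, {"tx": 0, "ty": 0, "tz": 0, "ax": 0, "ay": 0, "az": 0, "claw": 0.35}, {"tx": 0, "ty": 0, "tz": 0, "ax": 0, "ay": 0, "az": 0, "claw": 0.5}, {"tx": 0, "ty": 0, "tz": 0, "ax": 0, "ay": 0, "az": 0, "claw": 0.8}, {"tx": 0, "ty": 0, "tz": 0, "ax": 0, "ay": 0, "az": 0, "claw": 1}, {"tx": 0, "ty": 0, "tz": 0, "ax": 0, "ay": 0, "az": 0, "claw": 1}, {"tx": 0, "ty": 0, "tz": 0, "ax": 0, "ay": 0, "az": 0, "claw": 1}]'

```text
time_s: 43.35
tcp_pos: [0.6417, 0.1082, 0.1163]
eef_rot: [-180.0, -0.0, -70.8]
contact_force: [0.0, 0.4, 0.2]
gripper_width: 0.0866
```

```bash
python3 st.py; python3 bar.py | tail -6
```

```text
43.35 [641.7 108.2 116.3] [-179.99   -0.    -70.81] 86.6 [0.  0.4 0.2] j [ 27.  24. -12.   0. -54.  -8.]
-56 338 lx [-13.4  -1.3  12.1] ly [-13.  -11.4   7.9]
-48 109 lx [-14.1   9.3  12.7] ly [-12.  -11.1   8. ]
-40 409 lx [-15.   -0.6  14. ] ly [-14.1 -10.3   8.7]
-32 2182 lx [-17.1  -0.5  16.1] ly [-13.4  -2.   11.4]
-24 490 lx [-21.9  -0.5  21. ] ly [-12.   -4.3   7.7]
-16 81 lx [-24.3  18.2  22.1] ly [-11.9  -6.7   5.1]
```

Call:
step_arm --increments '[{"tx": 0, "ty": 0, "tz": 30, "ax": 0, "ay": 0, "az": 0, "claw": 1}, {"tx": 0, "ty": 0, "tz": 40, "ax": 0, "ay": 0, "az": 0, "claw": 1}, {"tx": 0, "ty": 0, "tz": 40, "ax": 0, "ay": 0, "az": 0, "claw": 1}, {"tx": -23.2, "ty": -40.4, "tz": 0, "ax": 0, "ay": 0, "az": -2.6, "claw": 1}, {"tx": -23.2, "ty": -40.4, "tz": 0, "ax": 0, "ay": 0, "az": -2.6, "claw": 1}, {"tx": -23.2, "ty": -40.4, "tz": 0, "ax": 0, "ay": 0, "az": -2.6, "claw": 1}, {"tx": -23.2, "ty": -40.4, "tz": 0, "ax": 0, "ay": 0, "az": -2.6, "claw": 1}, {"tx": -23.2, "ty": -40.4, "tz": 0, "ax": 0, "ay": 0, "az": -2.5, "claw": 1}, {"tx": -23.2, "ty": -40.4, "tz": 0, "ax": 0, "ay": 0, "az": -2.5, "claw": 1}, {"tx": -23.2, "ty": -40.4, "tz": 0, "ax": 0, "ay": 0, "az": -2.5, "claw": 1}, {"tx": -23.2, "ty": -40.4, "tz": 0, "ax": 0, "ay": 0, "az": -2.5, "claw": 1}, {"tx": -23.2, "ty": -40.4, "tz": 0, "ax": 0, "ay": 0, "az": -2.5, "claw": 1}]'

```text
time_s: 44.6
tcp_pos: [0.4316, -0.2568, 0.2267]
eef_rot: [-179.9, -0.0, -93.8]
contact_force: [1.3, 0.1, -0.5]
gripper_width: 0.0876
```

Call:
step_arm --increments '[{"tx": 0, "ty": 0, "tz": 0, "ax": 0, "ay": 0, "az": 0, "claw": 1}, {"tx": 0, "ty": 0, "tz": 0, "ax": 0, "ay": 0, "az": 0, "claw": 1}, {"tx": 0, "ty": 0, "tz": 0, "ax": 0, "ay": 0, "az": 0, "claw": 1}]'

```text
time_s: 44.9
tcp_pos: [0.4331, -0.2551, 0.2264]
eef_rot: [-180.0, -0.0, -93.7]
contact_force: [0.1, 0.5, -0.3]
gripper_width: 0.0878
```

```bash
python3 st.py; python3 ck.py w14 | grep handle
python3 - <<'E'
from h import *
c=dict(np.load("top0.npz")); W=world(c); x,y,z=W[...,0],W[...,1],W[...,2]
for x0 in np.arange(.34,.54,.03): print(round(x0,2),[int(1000*z[(x>x0)&(x<x0+.03)&(y>y0)&(y<y0+.02)].max(initial=0)) for y0 in np.arange(-.40,-.30,.02)])
E
```

```text
44.9 [ 433.1 -255.1  226.4] [-179.97   -0.    -93.7 ] 87.8 [ 0.1  0.5 -0.3] j [ -8.   5. -22.  -0. -63.   4.]
handle [ 507.1 -347.2  127.9] [ 506.9 -346.5] [10.3 26.8] 9.3 1081
handle [ 457.1 -301.1  124.6] [ 457.1 -300.7] [15.  23.4] -3.7 763
handle [ 404.2 -297.5  124.6] [ 404.5 -297. ] [15.  23.5] -4.1 752
handle [ 460.  -258.   124.6] [ 460.2 -256.9] [14.2 23.8] -4.0 682
handle [ 407.1 -254.4  124.5] [ 407.2 -253.3] [14.6 23.6] -2.6 681
0.34 [37, 37, 35, 34, 5, 6]
0.37 [10, 33, 14, 37, 135, 131]
0.4 [34, 34, 33, 63, 136, 133]
0.43 [32, 35, 10, 65, 134, 131]
0.46 [41, 41, 39, 37, 134, 134]
0.49 [161, 160, 162, 160, 104, 98]
0.52 [5, 5, 4, 3, 101, 96]
```

Call:
step_arm --increments '[{"tx": 0, "ty": -0.5, "tz": -40, "ax": 0, "ay": 0, "az": 0, "claw": 1}, {"tx": 0, "ty": 0, "tz": -40, "ax": 0, "ay": 0, "az": 0, "claw": 1}, {"tx": 0, "ty": 0, "tz": -26, "ax": 0, "ay": 0, "az": 0, "claw": 1}, {"tx": 0, "ty": 0, "tz": 0, "ax": 0, "ay": 0, "az": 0, "claw": 1}, {"tx": 0, "ty": 0, "tz": 0, "ax": 0, "ay": 0, "az": 0, "claw": 0.4}, {"tx": 0, "ty": 0, "tz": 0, "ax": 0, "ay": 0, "az": 0, "claw": 0.2}, {"tx": 0, "ty": 0, "tz": 0, "ax": 0, "ay": 0, "az": 0, "claw": 0}, {"tx": 0, "ty": 0, "tz": 0, "ax": 0, "ay": 0, "az": 0, "claw": -0.12}, {"tx": 0, "ty": 0, "tz": 0, "ax": 0, "ay": 0, "az": 0, "claw": -0.12}, {"tx": 0, "ty": 0, "tz": 0, "ax": 0, "ay": 0, "az": 0, "claw": -0.12}, {"tx": 0, "ty": 0, "tz": 0, "ax": 0, "ay": 0, "az": 0, "claw": -0.12}]'

```text
time_s: 46.05
tcp_pos: [0.4327, -0.256, 0.1204]
eef_rot: [-180.0, 0.0, -93.7]
contact_force: [0.5, 0.4, -0.6]
gripper_width: 0.0405
```

```bash
python3 st.py
```

```text
46.05 [ 432.7 -256.   120.4] [-179.99    0.    -93.73] 40.5 [ 0.5  0.4 -0.6] j [ -8.  11. -30.  -0. -48.   4.]
```

Call:
step_arm --increments '[{"tx": 0, "ty": 0, "tz": 20, "ax": 0, "ay": 0, "az": 0, "claw": -0.12}, {"tx": 0, "ty": 0, "tz": 45, "ax": 0, "ay": 0, "az": 0, "claw": -0.12}, {"tx": 0, "ty": 0, "tz": 45, "ax": 0, "ay": 0, "az": 0, "claw": -0.12}, {"tx": 16.9, "ty": 41.9, "tz": 0, "ax": 0, "ay": 0, "az": 2.1, "claw": -0.12}, {"tx": 16.9, "ty": 41.9, "tz": 0, "ax": 0, "ay": 0, "az": 2.1, "claw": -0.12}, {"tx": 16.9, "ty": 41.9, "tz": 0, "ax": 0, "ay": 0, "az": 2.1, "claw": -0.12}, {"tx": 16.9, "ty": 41.9, "tz": 0, "ax": 0, "ay": 0, "az": 2.1, "claw": -0.12}, {"tx": 16.9, "ty": 41.9, "tz": 0, "ax": 0, "ay": 0, "az": 2.1, "claw": -0.12}, {"tx": 16.9, "ty": 41.9, "tz": 0, "ax": 0, "ay": 0, "az": 2.1, "claw": -0.12}, {"tx": 16.9, "ty": 41.9, "tz": 0, "ax": 0, "ay": 0, "az": 2.1, "claw": -0.12}, {"tx": 16.9, "ty": 41.9, "tz": 0, "ax": 0, "ay": 0, "az": 2.1, "claw": -0.12}, {"tx": 16.9, "ty": 41.9, "tz": 0, "ax": 0, "ay": 0, "az": 2.1, "claw": -0.12}]'

```text
time_s: 47.25
tcp_pos: [0.5852, 0.123, 0.2303]
eef_rot: [180.0, -0.0, -74.7]
contact_force: [1.2, -0.6, -1.0]
gripper_width: 0.0389
```

Call:
step_arm --increments '[{"tx": 16.9, "ty": 41.9, "tz": 0, "ax": 0, "ay": 0, "az": 2, "claw": -0.12}, {"tx": 16.9, "ty": 41.9, "tz": 0, "ax": 0, "ay": 0, "az": 2, "claw": -0.12}, {"tx": 0, "ty": 0, "tz": -20, "ax": 0, "ay": 0, "az": 0, "claw": -0.12}, {"tx": 0, "ty": 0, "tz": 0, "ax": 0, "ay": 0, "az": 0, "claw": -0.12}, {"tx": 0, "ty": 0, "tz": 0, "ax": 0, "ay": 0, "az": 0, "claw": -0.12}]'

```text
time_s: 47.75
tcp_pos: [0.6182, 0.2044, 0.2098]
eef_rot: [179.9, -0.0, -70.8]
contact_force: [-0.0, -0.4, -0.1]
gripper_width: 0.0389
```

```bash
python3 st.py; python3 bar.py; python3 lk.py w15
```

```text
47.75 [618.2 204.4 209.8] [ 1.7989e+02 -4.0000e-02 -7.0830e+01] 38.9 [-0.  -0.4 -0.1] j [ 35.  20.  -5.   0. -65. -16.]
-80 127 lx [-26.3  18.4  24.6] ly [-13.1  -8.    7.3]
-72 222 lx [-24.7  15.3  22.9] ly [-13.   -9.7   5.4]
-64 149 lx [-22.2 -18.3  20.4] ly [-12.7  -8.6   1.2]
-56 110 lx [-19.4 -14.8  18.2] ly [-12.2 -11.5  -6.6]
-48 357 lx [-15.5   0.1  14.5] ly [-14.5 -10.6  11.6]
-40 1601 lx [-13.8  -0.5  12.7] ly [-13.4  -2.3  10.7]
-32 82 lx [-17.6  -0.3  16.5] ly [-11.9 -11.    8.8]
-24 310 lx [-22.   11.9  21.9] ly [-11.8  -9.1   6.8]
-16 38 lx [-22.6 -12.9  27.8] ly [-11.6  -8.9   5.7]
tab [649.1 108.2  61.5] [648.7 107.8] [ 3.9 18.6] 19.3 111
tab [632.8 102.9  62.6] [634.  102.9] [ 4.  19.1] 18.6 102
tab [618.1 203.4  65.5] [617.9 204.4] [15.1 24.4] 18.9 528
tab [592.5 308.9  66.1] [592.2 308.9] [ 7.7 15.5] -69.9 110
blk [656.8  32.1  33.1] [656.8  31.3] [17.5 63.9] -71.1 2037
blk [647.8  83.6  34.1] [647.4  84.4] [13.2 61.4] -69.7 918
blk [635.  125.9  34.3] [634.5 125.1] [21.5 63.4] -70.9 1532
blk [619.1 199.6  34.3] [617.2 204.3] [60.3 65.1] -69.9 3060
blk [593.5 281.2  34.1] [591.9 280.9] [15.9 47.4] -77.5 425
```

Call:
step_arm --increments '[{"tx": 0, "ty": 1, "tz": -30, "ax": 0, "ay": 0, "az": 0, "claw": -0.12}, {"tx": 0, "ty": 0, "tz": -30, "ax": 0, "ay": 0, "az": 0, "claw": -0.12}, {"tx": 0, "ty": 0, "tz": -20, "ax": 0, "ay": 0, "az": 0, "claw": -0.12}, {"tx": 0, "ty": 0, "tz": -14, "ax": 0, "ay": 0, "az": 0, "claw": -0.12}, {"tx": 0, "ty": 0, "tz": 0, "ax": 0, "ay": 0, "az": 0, "claw": -0.12}, {"tx": 0, "ty": 0, "tz": 0, "ax": 0, "ay": 0, "az": 0, "claw": -0.12}]'

```text
time_s: 48.45
tcp_pos: [0.6194, 0.2059, 0.1175]
eef_rot: [-179.9, -0.0, -70.8]
contact_force: [0.3, -0.1, 0.5]
gripper_width: 0.0387
```

Call:
step_arm --increments '[{"tx": 0, "ty": 0, "tz": 0, "ax": 0, "ay": 0, "az": 0, "claw": 0.02}, {"tx": 0, "ty": 0, "tz": 0, "ax": 0, "ay": 0, "az": 0, "claw": 0.15}, {"tx": 0, "ty": 0, "tz": 0, "ax": 0, "ay": 0, "az": 0, "claw": 0.25}, {"tx": 0, "ty": 0, "tz": 0, "ax": 0, "ay": 0, "az": 0, "claw": 0.35}, {"tx": 0, "ty": 0, "tz": 0, "ax": 0, "ay": 0, "az": 0, "claw": 0.5}, {"tx": 0, "ty": 0, "tz": 0, "ax": 0, "ay": 0, "az": 0, "claw": 0.8}, {"tx": 0, "ty": 0, "tz": 0, "ax": 0, "ay": 0, "az": 0, "claw": 1}, {"tx": 0, "ty": 0, "tz": 0, "ax": 0, "ay": 0, "az": 0, "claw": 1}, {"tx": 0, "ty": 0, "tz": 0, "ax": 0, "ay": 0, "az": 0, "claw": 1}]'

```text
time_s: 49.35
tcp_pos: [0.6189, 0.2061, 0.1164]
eef_rot: [-180.0, 0.0, -70.8]
contact_force: [0.0, -0.5, -0.2]
gripper_width: 0.087
```

```bash
python3 st.py; python3 bar.py | tail -6
```

```text
49.35 [618.9 206.1 116.4] [-179.97    0.    -70.81] 87.0 [ 0.  -0.5 -0.2] j [ 36.  24. -12.   0. -54. -16.]
-56 355 lx [-14.1  -2.4  11.1] ly [-13.2 -11.4   8.1]
-48 96 lx [-14.8   8.6  12.1] ly [-12.2 -11.5   7.4]
-40 557 lx [-16.1  -1.1  13.5] ly [-14.2  -6.4   8.8]
-32 2065 lx [-18.1  -1.1  15.6] ly [-13.4  -2.   11. ]
-24 493 lx [-23.  -17.8  20.7] ly [-12.   -4.5   7.8]
-16 73 lx [-23.1 -20.1  19.7] ly [-11.8  -5.7   5.7]
```

Call:
step_arm --increments '[{"tx": 0, "ty": 0, "tz": 30, "ax": 0, "ay": 0, "az": 0, "claw": 1}, {"tx": 0, "ty": 0, "tz": 40, "ax": 0, "ay": 0, "az": 0, "claw": 1}, {"tx": 0, "ty": 0, "tz": 40, "ax": 0, "ay": 0, "az": 0, "claw": 1}, {"tx": -15.7, "ty": -41.9, "tz": 0, "ax": 0, "ay": 0, "az": -1.9, "claw": 1}, {"tx": -15.7, "ty": -41.9, "tz": 0, "ax": 0, "ay": 0, "az": -1.9, "claw": 1}, {"tx": -15.7, "ty": -41.9, "tz": 0, "ax": 0, "ay": 0, "az": -1.9, "claw": 1}, {"tx": -15.7, "ty": -41.9, "tz": 0, "ax": 0, "ay": 0, "az": -1.9, "claw": 1}, {"tx": -15.7, "ty": -41.9, "tz": 0, "ax": 0, "ay": 0, "az": -1.9, "claw": 1}, {"tx": -15.7, "ty": -41.9, "tz": 0, "ax": 0, "ay": 0, "az": -1.9, "claw": 1}, {"tx": -15.7, "ty": -41.9, "tz": 0, "ax": 0, "ay": 0, "az": -1.9, "claw": 1}, {"tx": -15.7, "ty": -41.9, "tz": 0, "ax": 0, "ay": 0, "az": -1.9, "claw": 1}, {"tx": -15.7, "ty": -41.9, "tz": 0, "ax": 0, "ay": 0, "az": -1.9, "claw": 1}]'

```text
time_s: 50.6
tcp_pos: [0.4766, -0.1726, 0.2267]
eef_rot: [-179.9, -0.0, -88.0]
contact_force: [0.7, -0.8, -0.2]
gripper_width: 0.088
```

Call:
step_arm --increments '[{"tx": -15.7, "ty": -41.9, "tz": 0, "ax": 0, "ay": 0, "az": -1.9, "claw": 1}, {"tx": -15.7, "ty": -41.9, "tz": 0, "ax": 0, "ay": 0, "az": -1.9, "claw": 1}, {"tx": -15.7, "ty": -41.9, "tz": 0, "ax": 0, "ay": 0, "az": -2, "claw": 1}, {"tx": 0, "ty": 0, "tz": 0, "ax": 0, "ay": 0, "az": 0, "claw": 1}, {"tx": 0, "ty": 0, "tz": 0, "ax": 0, "ay": 0, "az": 0, "claw": 1}, {"tx": 0, "ty": 0, "tz": 0, "ax": 0, "ay": 0, "az": 0, "claw": 1}]'

```text
time_s: 51.2
tcp_pos: [0.4305, -0.2965, 0.2264]
eef_rot: [-180.0, 0.0, -93.7]
contact_force: [-0.6, -0.2, 0.1]
gripper_width: 0.0879
```

```bash
python3 st.py; python3 ck.py w16 | grep handle
```

```text
51.2 [ 430.5 -296.5  226.4] [-179.98    0.    -93.7 ] 87.9 [-0.6 -0.2  0.1] j [-13.   7. -20.  -0. -63.   9.]
handle [ 507.  -346.4  127.9] [ 507.1 -346.5] [10.  27.1] 8.6 1014
handle [ 457.1 -301.8  124.5] [ 457.3 -300.8] [14.2 23.8] -3.7 687
handle [ 404.2 -298.2  124.4] [ 404.1 -297.3] [14.  23.8] -2.7 684
```

Call:
step_arm --increments '[{"tx": 0, "ty": 0, "tz": -40, "ax": 0, "ay": 0, "az": 0, "claw": 1}, {"tx": 0, "ty": 0, "tz": -40, "ax": 0, "ay": 0, "az": 0, "claw": 1}, {"tx": 0, "ty": 0, "tz": -23.5, "ax": 0, "ay": 0, "az": 0, "claw": 1}, {"tx": 0, "ty": 0, "tz": 0, "ax": 0, "ay": 0, "az": 0, "claw": 1}, {"tx": 0, "ty": 0, "tz": 0, "ax": 0, "ay": 0, "az": 0, "claw": 0.4}, {"tx": 0, "ty": 0, "tz": 0, "ax": 0, "ay": 0, "az": 0, "claw": 0.2}, {"tx": 0, "ty": 0, "tz": 0, "ax": 0, "ay": 0, "az": 0, "claw": 0}, {"tx": 0, "ty": 0, "tz": 0, "ax": 0, "ay": 0, "az": 0, "claw": -0.12}, {"tx": 0, "ty": 0, "tz": 0, "ax": 0, "ay": 0, "az": 0, "claw": -0.12}, {"tx": 0, "ty": 0, "tz": 0, "ax": 0, "ay": 0, "az": 0, "claw": -0.12}, {"tx": 0, "ty": 0, "tz": 0, "ax": 0, "ay": 0, "az": 0, "claw": -0.12}]'

```text
time_s: 52.35
tcp_pos: [0.4302, -0.2969, 0.1228]
eef_rot: [-180.0, 0.0, -93.7]
contact_force: [0.1, -0.0, -0.7]
gripper_width: 0.0402
```

```bash
python3 st.py
```

```text
52.35 [ 430.2 -296.9  122.8] [-179.99    0.    -93.73] 40.2 [ 0.1 -0.  -0.7] j [-13.  13. -28.  -0. -49.   9.]
```

Call:
step_arm --increments '[{"tx": 0, "ty": 0, "tz": 20, "ax": 0, "ay": 0, "az": 0, "claw": -0.12}, {"tx": 0, "ty": 0, "tz": 45, "ax": 0, "ay": 0, "az": 0, "claw": -0.12}, {"tx": 0, "ty": 0, "tz": 45, "ax": 0, "ay": 0, "az": 0, "claw": -0.12}, {"tx": 12.6, "ty": 46.3, "tz": 0, "ax": 0, "ay": 0, "az": 1.8, "claw": -0.12}, {"tx": 12.6, "ty": 46.3, "tz": 0, "ax": 0, "ay": 0, "az": 1.8, "claw": -0.12}, {"tx": 12.6, "ty": 46.3, "tz": 0, "ax": 0, "ay": 0, "az": 1.8, "claw": -0.12}, {"tx": 12.6, "ty": 46.3, "tz": 0, "ax": 0, "ay": 0, "az": 1.8, "claw": -0.12}, {"tx": 12.6, "ty": 46.3, "tz": 0, "ax": 0, "ay": 0, "az": 1.8, "claw": -0.12}, {"tx": 12.6, "ty": 46.3, "tz": 0, "ax": 0, "ay": 0, "az": 1.8, "claw": -0.12}, {"tx": 12.6, "ty": 46.3, "tz": 0, "ax": 0, "ay": 0, "az": 1.8, "claw": -0.12}, {"tx": 12.6, "ty": 46.3, "tz": 0, "ax": 0, "ay": 0, "az": 1.8, "claw": -0.12}, {"tx": 12.6, "ty": 46.3, "tz": 0, "ax": 0, "ay": 0, "az": 1.7, "claw": -0.12}]'

```text
time_s: 53.55
tcp_pos: [0.5438, 0.1219, 0.2329]
eef_rot: [-180.0, 0.0, -77.5]
contact_force: [1.2, -0.4, -0.9]
gripper_width: 0.039
```

Call:
step_arm --increments '[{"tx": 12.6, "ty": 46.3, "tz": 0, "ax": 0, "ay": 0, "az": 1.7, "claw": -0.12}, {"tx": 12.6, "ty": 46.3, "tz": 0, "ax": 0, "ay": 0, "az": 1.7, "claw": -0.12}, {"tx": 12.6, "ty": 46.3, "tz": 0, "ax": 0, "ay": 0, "az": 1.7, "claw": -0.12}, {"tx": 12.6, "ty": 46.3, "tz": 0, "ax": 0, "ay": 0, "az": 1.7, "claw": -0.12}, {"tx": 0, "ty": 0, "tz": -20, "ax": 0, "ay": 0, "az": 0, "claw": -0.12}, {"tx": 0, "ty": 0, "tz": 0, "ax": 0, "ay": 0, "az": 0, "claw": -0.12}, {"tx": 0, "ty": 0, "tz": 0, "ax": 0, "ay": 0, "az": 0, "claw": -0.12}]'

```text
time_s: 54.25
tcp_pos: [0.5937, 0.3044, 0.2123]
eef_rot: [179.9, -0.1, -70.8]
contact_force: [-0.1, -0.5, -0.6]
gripper_width: 0.0385
```

```bash
python3 st.py; python3 bar.py; python3 lk.py w17
```

```text
54.25 [593.7 304.4 212.3] [ 1.7989e+02 -6.0000e-02 -7.0830e+01] 38.5 [-0.1 -0.5 -0.6] j [ 44.  21.  -3.   0. -66. -25.]
-80 188 lx [-26.3  17.9  24.4] ly [-16.8 -10.7   3.2]
-72 191 lx [-24.  -17.3  22.1] ly [-16.5 -13.   -0.3]
-64 137 lx [-21.5 -16.9  19.5] ly [-16.2 -13.7  -4.3]
-56 102 lx [-18.7  -2.   16.8] ly [-17.8 -15.    4.4]
-48 905 lx [-13.3  -0.5  12.7] ly [-17.7  -7.3   8.5]
-40 1012 lx [-15.5  -0.5  13.9] ly [-15.   -6.3   5.8]
-32 114 lx [-17.5 -12.7  16.5] ly [-15.2 -14.2   5.8]
-24 315 lx [-22.2  11.9  21.8] ly [-15.1  -9.9   5.6]
-16 58 lx [-28.  -13.   26.7] ly [-14.7 -10.1   3.4]
tab [625.6 205.4  61.3] [625.2 205. ] [ 4. 18.] 19.3 104
tab [609.6 199.8  61.7] [610.8 200.1] [ 4.2 18. ] 19.1 99
tab [594.7 300.4  65.7] [594.3 301.2] [15.4 24.9] 19.4 519
blk [633.3 130.3  32.9] [633.6 127.6] [18.5 64.2] -69.8 1771
blk [624.8 181.   34.2] [624.4 181.6] [12.3 60.8] -70.7 849
blk [611.4 223.1  34.4] [611.  222.4] [22.1 63.8] -70.4 1582
blk [696.5 301.4  34.3] [706.6 296.7] [37.8 65.1] -9.8 742
blk [595.8 295.8  34.3] [593.8 300.6] [59.1 63.4] -69.2 2902
```

Call:
step_arm --increments '[{"tx": 0, "ty": 1.5, "tz": -30, "ax": 0, "ay": 0, "az": 0, "claw": -0.12}, {"tx": 0, "ty": 0, "tz": -30, "ax": 0, "ay": 0, "az": 0, "claw": -0.12}, {"tx": 0, "ty": 0, "tz": -20, "ax": 0, "ay": 0, "az": 0, "claw": -0.12}, {"tx": 0, "ty": 0, "tz": -13, "ax": 0, "ay": 0, "az": 0, "claw": -0.12}, {"tx": 0, "ty": 0, "tz": 0, "ax": 0, "ay": 0, "az": 0, "claw": -0.12}, {"tx": 0, "ty": 0, "tz": 0, "ax": 0, "ay": 0, "az": 0, "claw": -0.12}]'

```text
time_s: 54.95
tcp_pos: [0.5948, 0.3066, 0.1211]
eef_rot: [-179.9, 0.0, -70.8]
contact_force: [-0.1, -0.2, 0.1]
gripper_width: 0.0387
```

Call:
step_arm --increments '[{"tx": 0, "ty": 0, "tz": 0, "ax": 0, "ay": 0, "az": 0, "claw": 0.02}, {"tx": 0, "ty": 0, "tz": 0, "ax": 0, "ay": 0, "az": 0, "claw": 0.15}, {"tx": 0, "ty": 0, "tz": 0, "ax": 0, "ay": 0, "az": 0, "claw": 0.25}, {"tx": 0, "ty": 0, "tz": 0, "ax": 0, "ay": 0, "az": 0, "claw": 0.35}, {"tx": 0, "ty": 0, "tz": 0, "ax": 0, "ay": 0, "az": 0, "claw": 0.5}, {"tx": 0, "ty": 0, "tz": 0, "ax": 0, "ay": 0, "az": 0, "claw": 0.8}, {"tx": 0, "ty": 0, "tz": 0, "ax": 0, "ay": 0, "az": 0, "claw": 1}, {"tx": 0, "ty": 0, "tz": 0, "ax": 0, "ay": 0, "az": 0, "claw": 1}, {"tx": 0, "ty": 0, "tz": 0, "ax": 0, "ay": 0, "az": 0, "claw": 1}]'

```text
time_s: 55.85
tcp_pos: [0.5942, 0.3067, 0.1199]
eef_rot: [-180.0, 0.0, -70.8]
contact_force: [0.6, 0.4, 0.4]
gripper_width: 0.0866
```

```bash
python3 st.py; python3 bar.py | tail -6
```

```text
55.85 [594.2 306.7 119.9] [-1.7997e+02  1.0000e-02 -7.0810e+01] 86.6 [0.6 0.4 0.4] j [ 44.  25.  -9.   0. -55. -25.]
-56 332 lx [-14.1  -3.   11.2] ly [-17.3 -14.6   4.3]
-48 116 lx [-14.9   7.7  12.2] ly [-15.6 -14.4   5. ]
-40 1499 lx [-16.2  -1.1  13.8] ly [-17.4  -5.3   8.3]
-32 1098 lx [-18.6  -1.3  16.2] ly [-16.1  -6.4   6.1]
-24 655 lx [-23.2  16.   21.3] ly [-15.   -6.4   6.8]
-16 95 lx [-24.  -20.3  22.1] ly [-15.   -5.6   5.9]
```

Call:
step_arm --increments '[{"tx": 0, "ty": 0, "tz": 20, "ax": 0, "ay": 0, "az": 0, "claw": 1}, {"tx": 0, "ty": 0, "tz": 40, "ax": 0, "ay": 0, "az": 0, "claw": 1}, {"tx": 0, "ty": 0, "tz": 45, "ax": 0, "ay": 0, "az": 0, "claw": 1}, {"tx": 5, "ty": 10, "tz": 45, "ax": 0, "ay": 0, "az": 0, "claw": 1}, {"tx": 5, "ty": 10, "tz": 45, "ax": 0, "ay": 0, "az": 0, "claw": 1}, {"tx": 0, "ty": 10, "tz": 40, "ax": 0, "ay": 0, "az": 0, "claw": 1}, {"tx": 0, "ty": 0, "tz": 0, "ax": 0, "ay": 0, "az": 0, "claw": 1}, {"tx": 0, "ty": 0, "tz": 0, "ax": 0, "ay": 0, "az": 0, "claw": 1}]'

```text
time_s: 56.7
tcp_pos: [0.6042, 0.3371, 0.356]
eef_rot: [-179.9, 0.1, -70.8]
contact_force: [0.1, -0.9, -0.7]
gripper_width: 0.0875
```

```bash
python3 st.py
cat > fin.py <<'E'
from h import *
import sys
c=cap("wrist"); n=sys.argv[1]; cv2.imwrite(f"pics/{n}.png",c["image"]); np.savez(n+".npz",**c)
for b in blobs(c,.100,.16,60,(.55,.74,-.08,.36)): print("handle",*b)
for b in blobs(c,.079,.098,60,(.55,.74,-.08,.36)): print("barrel",*b)
for b in blobs(c,.022,.045,300,(.38,.72,-.08,.36)): print("blk",*b)
E
python3 fin.py w18
```

```text
56.7 [604.2 337.1 356. ] [-1.7988e+02  7.0000e-02 -7.0800e+01] 87.5 [ 0.1 -0.9 -0.7] j [ 45.  20.  14.  -0. -84. -26.]
handle [642.5 215.3 118.2] [641.9 215. ] [15.  23.4] 19.1 347
handle [592.7 198.  117.2] [592.5 197.5] [15.4 23.5] 16.2 432
handle [619.3 311.5 118.6] [618.7 312. ] [15.5 24.1] 18.9 307
handle [569.8 294.6 117.9] [569.4 295. ] [15.4 24. ] 17.1 347
barrel [637.3 118.8  83.6] [637.4 118.6] [ 4.4 33.8] -69.4 70
barrel [616.5 205.   87.1] [618.  205.1] [27.  38.8] -70.0 650
barrel [593.9 301.9  88. ] [594.3 302.2] [26.3 37.2] -71.5 514
blk [636.5 122.1  33.8] [636.2 117.6] [41.1 63.3] -73.1 1559
blk [623.6 180.3  34.3] [624.7 181.4] [11.9 61. ] -70.7 365
blk [611.8 222.5  34.1] [610.8 220.8] [26.7 63.8] -72.3 893
blk [600.6 283.6  33.8] [599.6 285.5] [25.9 64.4] -70.2 759
```

View pics/w18.png

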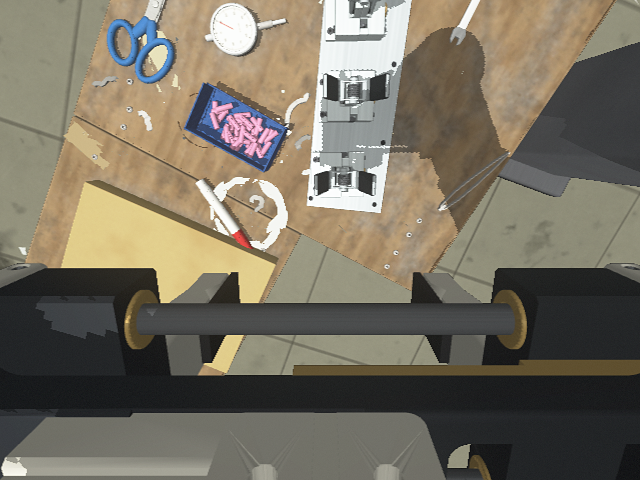

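Call:
step_arm --increments '[{"tx": 9, "ty": -44, "tz": 0, "ax": 0, "ay": 0, "az": 0, "claw": 1}, {"tx": 9, "ty": -44, "tz": 0, "ax": 0, "ay": 0, "az": 0, "claw": 1}, {"tx": 9, "ty": -44, "tz": 0, "ax": 0, "ay": 0, "az": 0, "claw": 1}, {"tx": 9, "ty": -40, "tz": 0, "ax": 0, "ay": 0, "az": 0, "claw": 1}, {"tx": 0, "ty": 0, "tz": 0, "ax": 0, "ay": 0, "az": 0, "claw": 1}, {"tx": 0, "ty": 0, "tz": 0, "ax": 0, "ay": 0, "az": 0, "claw": 1}]'

```text
time_s: 57.35
tcp_pos: [0.6398, 0.1631, 0.3535]
eef_rot: [179.9, -0.0, -70.9]
contact_force: [0.5, 0.1, 1.0]
gripper_width: 0.0876
```

```bash
python3 st.py; python3 fin.py w19
```

```text
57.35 [639.8 163.1 353.5] [ 1.7988e+02 -1.0000e-02 -7.0950e+01] 87.6 [0.5 0.1 1. ] j [ 31.  17.   9.  -0. -82. -12.]
handle [688.4  20.7 118.3] [687.9  19.8] [14.6 23.5] 19.0 368
handle [638.8   3.2 116.9] [638.9   3. ] [15.1 24. ] 22.0 470
handle [666.  116.4 118.1] [666.  116.5] [14.7 23.4] 20.2 305
handle [616.6  99.4 117.8] [616.5  99.6] [15.1 24. ] 20.2 352
handle [643.1 213.2 117.4] [642.9 214.2] [14.4 24.2] 18.6 277
handle [593.6 196.  117.1] [593.2 196.7] [13.6 23.5] 20.5 283
barrel [662.7  11.1  87.2] [663.6  11. ] [26.7 42.3] -73.6 724
barrel [640.6 107.   87.6] [641.  107.4] [26.6 36.6] -71.1 544
barrel [617.9 203.8  87. ] [616.4 204.1] [27.2 42.4] -64.7 509
blk [658.8  27.7  33.8] [658.6  24.7] [32.2 64.4] -73.7 1042
blk [647.7  87.5  34.1] [647.4  88.2] [20.3 63.8] -71.0 662
blk [632.9 128.7  34. ] [633.3 128. ] [15.1 62.7] -71.1 453
blk [622.7 188.8  33.6] [621.  193.5] [38.1 63.7] -69.6 913
blk [598.6 287.6  33.4] [597.6 292.6] [43.  64.2] -70.3 965
```

View pics/w19.png

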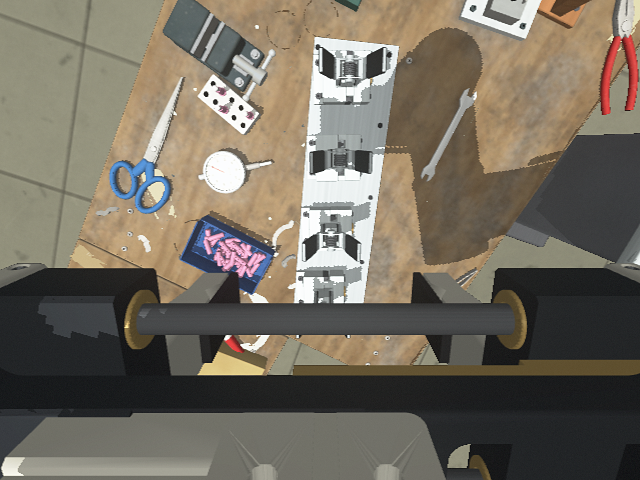

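```bash
python3 -c "
from plant import r
print(r.close_job())"
```

```text
the job is handed in; nothing more can be done
None
```

The job is handed in at about 57 s: all four moulds are closed and each has one clip. All four front halves were present, so the rail is empty and no rear half is left open.

- **Pairing:** I matched fronts to rears by their keys and slots. In plate order from +y to -y they are 3, 4, 1, 2. Front_3's +y slot was unclear in the picture, so I settled that front by elimination.
- **Rear yaw:** The rears stand at about 19.2°, while the plate is at 13.4°. I noticed this while placing front_1 and turned it to 19.2° before pushing it in.
- **Knock:** front_1 was knocked off its rear after the first seating. I gripped it again and pushed it home.

**Last checks (wrist camera):**
- **Closure:** Before clipping, every tab pair measured about 16 x 24 mm at 19° yaw. After clipping, each closed mould's visible blocks still measured about 64 mm across, as before.
- **Clips:** Clip centres were within about 2 mm of mid-tab, and handle yaws mostly within 1-3° of the moulds. Barrel tops were at about 87 mm above the bench, so the clip origins are roughly 80 mm above the mould undersides, within 62-96 mm.
- **Robot and bystanders:** The robot was clear of everything at the end. The robot never came near the tally or the dial gauge; I did not measure their final positions.

No check failed. The clips' grip force could not be measured directly.

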